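# Pack the spectrometer's sample plates away in their dry box

### The arm

A 6-joint arm with a two-finger parallel gripper is mounted at the origin on the work surface. World frame = base frame: x ahead of the robot, y to its left, z up, the work surface at z = 0. Lengths are in m, angles in rad, forces in N, time in s.
With the tool pointing down it reaches from about 0.375 to 0.9 m from the base axis. Payload 3.1 kg.
Tool frame: the origin (TCP) lies midway between the tips of the shut fingers; the grasp point (between the pads) lies 19 mm behind it; z points along the fingers, y is the line along which they close (so a half turn about z gives the same grasp; the last joint's range is limited). The gripper opens to 87 mm and grips with 3 to 60 N. Pads are 19 mm wide; open, the fingers measure 117 mm over their backs; the gripper's body (75 mm by 190 mm) begins 51 mm behind the grasp point.
Start: joints at [-1.385, 0.527, 1.433, -0, 1.181, -0.178], TCP at [0.222, -0.584, 0.223] pointing down, gripper open.
Joint ranges: [-3.08, 3.08], [-0.75, 2.2], [0.22, 2.44], [-1.43, 4.57], [0, 2.65], [-2.85, 2.85]. Speed limits (rad/s): [2.79, 2.79, 3.14, 3.14, 3.14, 3.14].

### API

Orientations are given as a unit quaternion [x, y, z, w].
In Python, from rig import robot gives the robot as it stands. The module is installed in compiled form; this text tells all that it offers.
- The arm moves only by the tool play_rows, never from a script. Its arguments are lists of equal length, an entry for each row: "gripper": the closure, from -1 (fully open) to 1 (shut); "delta_pos": the shift along the tool's x, y, z in cm, a list of three; "turn": the turn, a rotation vector about the tool's x, y, z in rad, a list of three. A call has 1 to 12 rows; each row is the pose to reach, as a shift and turn from the pose commanded when the call began, along the tool's axes at that moment; what a row does not reach only later rows make up. A row lasts 1/8 s, in which the tool goes at most 62.5 mm and 10.7 degrees, less where a joint would pass 70% of its speed; a pose out of reach is approached as far as the arm can. A call with a gripper value outside its range is refused whole. The fingers move at their own pace and stop on an object; "squeeze" is the grip in N (left out, the last holds). Time passes only in rows, so rows that repeat a pose let the fingers close. It gives the time, the measured TCP pose, the force, the opening and the grip force at its end, in the units of the state.
- robot.get_obs(): the state, without advancing time (a new reading comes with each control period).
- robot.camera(name): name is "scene" or "top" or "wrist"; returns a dict with "color" (480x640x3 uint8, red, green, blue), "vfov" (degrees; the focal length in pixels is half the picture's height over the tangent of half this angle, whatever the lens; pixels are square), "cx", "cy" (the principal point, pixels), "R" (3x3) and "t" (3): a world point X has camera coordinates R X + t. Camera axes: x right, y down, z forward; pixel columns grow to the right and rows downward; lengths in m; the calibration is good to about 2 mm. A picture is of the moment at which its call begins. There is no depth.
- robot.hand_in(): hands the job in; it is judged then, once.
The state is a dict: "time": time; "q": joint angles; "joint_velocities": joint speeds; "joint_torque": joint torques, N m; "position": TCP position; "tool_rot": TCP orientation; "ft_force": force on the tool from outside, world axes, zero at the start; "moment": the same for the moment, N m; "grip_width": finger opening in m; "grip_force": force on a finger pad.
Only numpy, scipy, OpenCV 4.12 (cv2) and the standard library are available. Lean on these libraries where they do the work, as an engineer would, in place of code of your own. Each camera call takes 0.05 s, during which the arm holds its last target. There are 200 camera calls.

### The job

Take the cover off the dry box and stand it upright on the bench, then stack all the sample plates that lie about squarely on the pedestal, one flat on another, every edge in line with the pedestal's. Then put the cover back over the pile and press it down until the sealing frame under it is fully home; leave the bottle and the mouse where they are.

Things in the scene. Friction and masses are not known exactly. Their poses are not given: they have to be found in the camera images.
- base: fixed grey base of the dry box, 150 x 110 mm (x by y), origin under its centre. Its outer rim is 8 mm wide and 34 mm high over the bench; in the middle stands a dark steel pedestal 100 x 60 mm, its top 42 mm over the bench; between them (inside the rim a clear 134 x 94 mm) runs the black sealing frame
- deck (a point): centre of the pedestal's top, 42 mm over the bench; x along the pedestal's 100 mm side, y along its 60 mm side, z up
- seal (a joint): black rubber sealing frame of the base, 130 x 90 mm outside, 108 x 68 mm inside, on which the cover's foot stands: 0 = raised (its top 30 mm over the bench), 0.008 m = pressed fully down (22 mm over the bench). It moves stiffly, takes about 9 N (about 6 N over the cover's own weight), then comes to a hard stop, and stays where it is left
- cover: white cover, an upside-down box open below: 124 x 84 mm outside, 116 x 76 mm inside, 94 mm high (90 mm inside), 0.26 kg, origin at the centre of its open underside, x along its long side, z up. A black bar handle, 70 mm long (x), 16 mm wide and 30 mm high, stands on its top, 94 to 124 mm over the origin. At the start it stands loosely on the raised sealing frame
- plate1: flat grey aluminium sample plate, 100 x 60 x 12 mm (x, y, z), about 0.2 kg, origin at the centre of its underside; all plates are alike but for small dark spark marks, and either face may be up; three to five are there, flat on the bench
- plate2: another such plate, or absent
- plate3: another such plate, or absent
- plate4: another such plate, or absent
- plate5: another such plate, or absent
- solvent: bystander: white bottle, 60 mm across, 150 mm high, origin under its centre; loose
- mouse: bystander: grey computer mouse, 105 x 62 mm (x by y), 34 mm high, on the middle of a fixed 3 mm thick mouse pad, 190 x 170 mm (x by y); origin under its centre
- rack: bystander: fixed wooden rack, 60 x 160 mm (x by y), with steel samples in it, 56 mm high in all; origin under its centre
Mind the look-alikes: they are no part of the job. What is shaped like the plate3 but turquoise is not meant.

How it is judged:
On the way, in this order (a step that is already met when the one before it is completed fails the run):
1. the cover is off the box, upright on the bench and let go (horizontal distance between cover and deck above 0.12 m and height (world z) of cover below 0.012 m and angle between cover's own z axis and vertical below 0.1 rad and linear speed of cover below 0.02 m/s and contact force between cover and the fingers below 0.05 N), for 0.2 s.
2. all plates are piled flat and squarely on the pedestal and let go (horizontal distance between each of plate1, plate2, plate3, plate4, plate5 and deck below 0.006 m and angle between the x axis of each of plate1, plate2, plate3, plate4, plate5 and the x axis of deck, either way round below 0.09 rad and angle between the z axis of each of plate1, plate2, plate3, plate4, plate5 and the z axis of deck, either way round below 0.06 rad and z of plate1 in the frame of deck between -0.004 and 0.066 m and linear speed of each of plate1, plate2, plate3, plate4, plate5 below 0.02 m/s and contact force between each of plate1, plate2, plate3, plate4, plate5 and the fingers below 0.05 N and z of plate2 in the frame of deck between -0.004 and 0.066 m and z of plate3 in the frame of deck between -0.004 and 0.066 m and z of plate4 in the frame of deck between -0.004 and 0.066 m and z of plate5 in the frame of deck between -0.004 and 0.066 m), for 0.3 s.
3. the cover is on and pressed fully home over the pile (all of step 2 and horizontal distance between cover and deck below 0.009 m and angle between the x axis of cover and the x axis of deck, either way round below 0.1 rad and angle between cover's own z axis and vertical below 0.04 rad and value of joint seal above 0.0065 m and z of cover in the frame of deck below -0.017 m), for 0.2 s.
At the end, for the whole second after the job is handed in: every plate present lies flat (3 degrees) in one pile, centred within 6 mm and turned within 5 degrees of the pedestal; the cover stands over it within 9 mm and 5 degrees of the base, the sealing frame pressed down at least 6.5 of 8 mm; all released and at rest (all of step 3 and linear speed of cover below 0.02 m/s and contact force between cover and the fingers below 0.05 N); the robot touches nothing.
It fails at once if the bottle is knocked over or pushed away (distance of solvent from where it was at the start of the episode above 0.03 m or angle between solvent's own z axis and vertical above 0.5 rad).
It fails at once if the mouse is pushed away (distance of mouse from where it was at the start of the episode above 0.03 m).
Of plate1, plate2, plate3, plate4, plate5 only 3 to 5 are there at a start; the rules pass over those that are not, and their reading is None.
At some moment in a run one of cover may be knocked a few centimetres aside while the robot is not near it.
Once in a run the grip may slacken for a moment while it holds something.
It also fails if it takes over 210 s, if anything falls off the work surface, if the arm or the gripper's body presses on something with over 40 N, if the wrist force passes 120 N, or if a joint passes its speed limit or range.

## Working session

There is one attempt and no reset: what is moved stays moved. The work goes in short steps, Python scripts to look and compute and a tool call to move; the robot and the scene stay as the last step left them, time stands still between calls to the robot, and variables do not carry over. Pictures are saved under pics/ and viewed, at most 14 in all, crops included, and the job is handed in when it is done.

Besides the shell and the picture viewer there is one more tool, called after "Emit:" as name(argument=value, ...) on one line, values as JSON. play_rows: Moves the arm, as the interface text tells. Its arguments: {"type":"object","properties":{"gripper":{"type":"array","items":{"type":"number"}},"delta_pos":{"type":"array","items":{"type":"array","items":{"type":"number"}}},"turn":{"type":"array","items":{"type":"array","items":{"type":"number"}}},"squeeze":{"type":"number"}},"required":["gripper","delta_pos","turn"]}

```bash
mkdir -p pics
cat > h.py <<'E'
import numpy as np,cv2,sys
from rig import robot
from scipy.spatial.transform import Rotation as Ro
def cam(n,save=None):
    c=robot.camera(n)
    if save: cv2.imwrite('pics/'+save,c['color'][:,:,::-1])
    return c
def f(c): return 240/np.tan(np.radians(c['vfov']/2))
def ray(c,uv,z):
    R=np.array(c['R']);t=np.array(c['t']);o=-R.T@t
    uv=np.atleast_2d(uv).astype(float)
    d=np.c_[(uv[:,0]-c['cx'])/f(c),(uv[:,1]-c['cy'])/f(c),np.ones(len(uv))]@R
    return o+d*((z-o[2])/d[:,2])[:,None]
def proj(c,X):
    p=np.atleast_2d(X)@np.array(c['R']).T+np.array(c['t'])
    return np.c_[p[:,0]/p[:,2]*f(c)+c['cx'],p[:,1]/p[:,2]*f(c)+c['cy']]
def st():
    o=robot.get_obs();print({k:np.round(o[k],4).tolist() for k in('time','q','position','tool_rot','ft_force','grip_width','grip_force')});return o
E
python3 - <<'E'
from h import *
for n in('top','scene'):
    c=cam(n,n+'0.png');R=np.array(c['R']);print(n,c['vfov'],c['cx'],c['cy'],-R.T@c['t'],R.round(3).tolist())
o=st();print(Ro.from_quat(o['tool_rot']).as_matrix().round(3).tolist())
E
```

```text
top 44.55540734564111 323.93010507446115 251.4305096937742 [0.37207847 0.1013807  1.64236327] [[0.01, -1.0, -0.02], [-0.993, -0.008, -0.118], [0.117, 0.021, -0.993]]
scene 56.337344263587404 323.08709374197304 237.33597866396428 [ 1.02034298 -0.56161818  0.86031015] [[0.821, 0.57, 0.003], [0.4, -0.573, -0.715], [-0.407, 0.588, -0.699]]
{'time': 0.1, 'q': [-1.3855, 0.5284, 1.4338, -0.0, 1.1814, -0.1785], 'position': [0.2223, -0.5834, 0.2217], 'tool_rot': [0.9835, 0.1809, -0.0, -0.001], 'ft_force': [0.7464, 0.8319, -0.1769], 'grip_width': 0.0871, 'grip_force': 0.0}
[[0.935, 0.356, -0.0], [0.356, -0.935, 0.002], [0.0, -0.002, -1.0]]
```

View pics/top0.png

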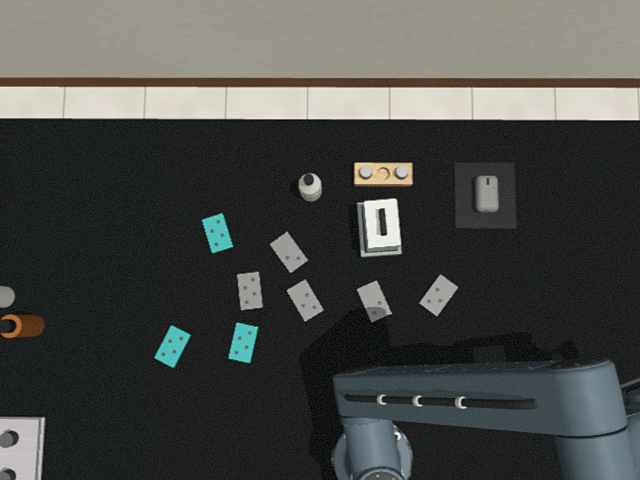

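View pics/scene0.png

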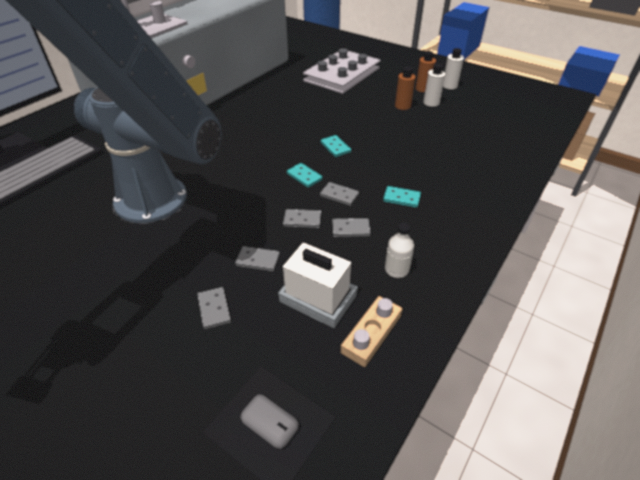

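The top view shows five grey plates at (289,252), (249,291), (305,300), (374,300) and (439,295). The turquoise look-alikes are at (217,233), (243,342) and (172,346). The cover and box are at (381,226), the bottle at (310,187), and the rack at (383,174). The mouse at (486,194) is also grey. I'm choosing the five grey plates.

```bash
cat >> h.py <<'E'
def rect(P):
    (c,s,a)=cv2.minAreaRect((P[:,:2]*1000).astype(np.float32))
    if s[0]<s[1]: s=s[::-1];a+=90
    return np.array(c)/1000,np.array(s),(a+90)%180-90
def plates(c,z=0.012,lo=38):
    im=c['color'].astype(int);sp=im.max(2)-im.min(2);v=im.mean(2)
    m=((v>lo)&(sp<22)).astype(np.uint8)
    out=[]
    for k in cv2.findContours(m,cv2.RETR_EXTERNAL,cv2.CHAIN_APPROX_NONE)[0]:
        if cv2.contourArea(k)<250: continue
        q=k[:,0]; P=ray(c,q,z)
        if P[:,0].max()>1 or P[:,0].min()<.2: continue
        r=rect(P); out.append((q.mean(0).round(),)+r)
    return out
E
python3 - <<'E'
from h import *
c=cam('top')
for lo in(30,45):
  for p in plates(c,lo=lo): print(lo,p[0],p[1].round(4),p[2].round(1),round(p[3] if len(p)>3 else 0,1))
im=c['color'].astype(int);v=im.mean(2)
sub=np.s_[190:265,345:415]
m=(v[sub]>190).astype(np.uint8)
k=max(cv2.findContours(m,0,1)[0],key=len)[:,0]+[345,190];
print('covertop? ',rect(ray(c,k,.124)))
# handle dark inside cover
g=np.zeros(v.shape,np.uint8);cv2.fillConvexPoly(g,cv2.convexHull(k),1);g=cv2.erode(g,np.ones((5,5)))
m=((v<90)&(g>0)).astype(np.uint8);k=max(cv2.findContours(m,0,1)[0],key=len)[:,0];print('handle',rect(ray(c,k,.154)),rect(ray(c,k,.139)))
m=(v[sub]>70).astype(np.uint8);k=max(cv2.findContours(m,0,1)[0],key=len)[:,0]+[345,190]
print('base',rect(ray(c,k,.034)))
a=cv2.resize(c['color'][180:360,200:470,::-1],(800,533),interpolation=2);cv2.imwrite('pics/crop1.png',a)
print(ray(c,[[310,187],[383,174],[486,194]],[.0]).round(3))
E
```

```text
45 [  6. 296.] [0.4313 1.0238] [60.1 39.7] 4.3
45 [374. 301.] [ 0.428  -0.0044] [104.3  65.6] 24.4
45 [305. 300.] [0.4292 0.1872] [104.4  65.4] 31.4
45 [438. 295.] [ 0.4468 -0.1827] [104.9  64.5] -36.6
45 [249. 290.] [0.454 0.342] [104.2  65.9] 7.6
45 [288. 252.] [0.5629 0.235 ] [104.4  64.7] 36.6
45 [379. 228.] [ 0.6348 -0.0188] [163.4 118. ] 4.5
45 [310. 187.] [0.7504 0.1781] [84.1 65.5] 0.6
45 [485. 195.] [ 0.7293 -0.3166] [190.3 169.2] -0.0
covertop?  (array([ 0.62844647, -0.01852176]), array([123.11769104,  84.87418365]), 5.246585369110107)
handle (array([ 0.62668237, -0.01660175]), array([65.91221619, 14.79378223]), 5.512205600738525) (array([ 0.62924835, -0.01779079]), array([66.57645416, 14.94287205]), 5.512203216552734)
base (array([ 0.63184033, -0.01741973]), array([159.36312866, 114.86803436]), 4.129239559173584)
[[ 0.752  0.177  0.   ]
 [ 0.791 -0.031  0.   ]
 [ 0.734 -0.323  0.   ]]
```

View pics/crop1.png

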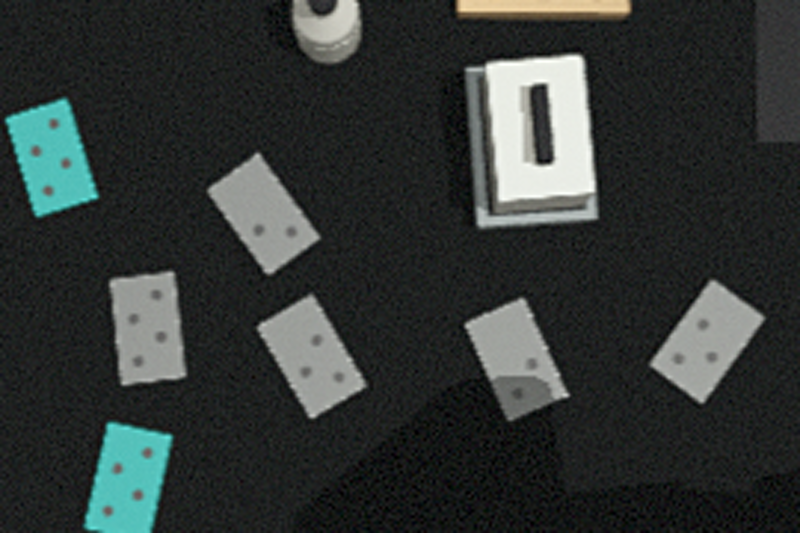

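The crop confirms five grey plates, the turquoise ones apart, and the white cover with its black handle on the base (its measured size, 123 x 85 mm, fits). Next: grasp the cover.

```bash
cat >> h.py <<'E'
def plan(*wps,start=None):
    """wps: (x,y,z,yaw_deg) ; all relative to start (tool down)"""
    o=robot.get_obs()
    if start is None:
        p=np.array(o['position']);R=Ro.from_quat(o['tool_rot']).as_matrix()
    else:
        p=np.array(start[:3]);a=np.radians(start[3]);R=np.array([[np.cos(a),np.sin(a),0],[np.sin(a),-np.cos(a),0],[0,0,-1]])
    y0=np.degrees(np.arctan2(R[1,0],R[0,0]))
    print('t',round(o['time'],2),'pos',np.round(p,4),'yaw',round(y0,2))
    for w in wps:
        d=R.T@(np.array(w[:3])-p);t=(y0-w[3]+90)%180-90
        if len(w)>4:t=y0-w[3]
        print(w,'-> dpos cm',(d*100).round(2).tolist(),'turn z',round(np.radians(t),3),'rows',int(np.ceil(max(np.linalg.norm(d)/.0625,abs(t)/10.7))))
E
python3 -c "
from h import *
plan((.628,-.018,.22,5.3),(.628,-.018,.128,5.3))
plan((.628,-.018,.20,5.3),(.46,-.38,.20,5.3),(.46,-.38,.1,5.3),(.46,-.38,.0985,5.3),start=(.628,-.018,.128,5.3))"
```

```text
t 0.15 pos [ 0.2223 -0.5835  0.2218] yaw 20.85
(0.628, -0.018, 0.22, 5.3) -> dpos cm [58.04, -38.42, 0.26] turn z 0.271 rows 12
(0.628, -0.018, 0.128, 5.3) -> dpos cm [58.04, -38.4, 9.46] turn z 0.271 rows 12
t 0.15 pos [ 0.628 -0.018  0.128] yaw 5.3
(0.628, -0.018, 0.2, 5.3) -> dpos cm [0.0, 0.0, -7.2] turn z 0.0 rows 2
(0.46, -0.38, 0.2, 5.3) -> dpos cm [-20.07, 34.49, -7.2] turn z 0.0 rows 7
(0.46, -0.38, 0.1, 5.3) -> dpos cm [-20.07, 34.49, 2.8] turn z 0.0 rows 7
(0.46, -0.38, 0.0985, 5.3) -> dpos cm [-20.07, 34.49, 2.95] turn z 0.0 rows 7
```

Emit:
play_rows(gripper=[-1,-1,-1,-1,-1,-1,-1,-1,-1,-1,-1,-1], delta_pos=[[58,-38.4,0],[58,-38.4,0],[58,-38.4,0],[58,-38.4,0],[58,-38.4,0],[58,-38.4,0],[58,-38.4,0],[58,-38.4,0],[58,-38.4,0],[58,-38.4,0],[58,-38.4,0],[58,-38.4,0]], turn=[[0,0,0.271],[0,0,0.271],[0,0,0.271],[0,0,0.271],[0,0,0.271],[0,0,0.271],[0,0,0.271],[0,0,0.271],[0,0,0.271],[0,0,0.271],[0,0,0.271],[0,0,0.271]], squeeze=40)

```text
time: 1.65
position: [0.6295, -0.015, 0.2221]
tool_rot: [0.999, 0.049, 0.0, -0.0]
ft_force: [-1.0, -1.4, -0.8]
grip_width: 0.0872
grip_force: 0.0
```

Run:
```python
from h import *
c=cam('wrist','w1.png');R=np.array(c['R']);print(-R.T@c['t'],c['vfov'],R.round(3).tolist())
plan((.628,-.018,.22,5.3),(.628,-.018,.128,5.3))
im=c['color'].astype(int);v=im.mean(2)
m=((v>170)).astype(np.uint8);k=max(cv2.findContours(m,0,1)[0],key=cv2.contourArea)[:,0];print(rect(ray(c,k,.124)))
```

```text
[ 0.70403223 -0.00758031  0.38542412] 69.90146226137087 [[0.097, -0.995, -0.001], [-0.958, -0.094, 0.272], [-0.271, -0.026, -0.962]]
t 1.7 pos [ 0.6288 -0.016   0.222 ] yaw 5.55
(0.628, -0.018, 0.22, 5.3) -> dpos cm [-0.1, 0.19, 0.19] turn z 0.004 rows 1
(0.628, -0.018, 0.128, 5.3) -> dpos cm [-0.1, 0.19, 9.39] turn z 0.004 rows 2
(array([ 0.62900018, -0.01804008]), array([121.82483673,  85.86997986]), 5.485307216644287)
```

View pics/w1.png

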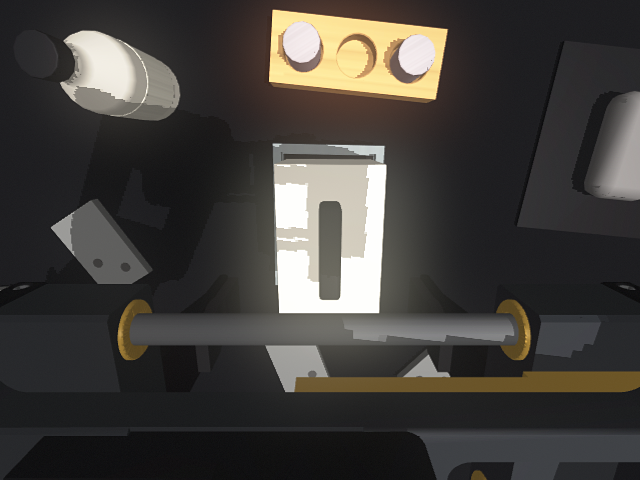

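The wrist view shows the cover's handle centred at (330,250). Its measured centre is (0.629, -0.018), which agrees with the top view. I'll go down and grip, then carry.

Emit:
play_rows(gripper=[-1,-1,-1,-1,1,1,1,1,1,1,1,1], delta_pos=[[0,0.2,5],[0,0.2,9.3],[0,0.2,9.3],[0,0.2,9.3],[0,0.2,9.3],[0,0.2,9.3],[0,0.2,9.3],[0,0.2,9.3],[0,0.2,9.3],[0,0.2,9.3],[0,0.2,9.3],[0,0.2,9.3]], turn=[[0,0,0],[0,0,0],[0,0,0],[0,0,0],[0,0,0],[0,0,0],[0,0,0],[0,0,0],[0,0,0],[0,0,0],[0,0,0],[0,0,0]])

```text
time: 3.2
position: [0.6279, -0.0205, 0.1295]
tool_rot: [0.999, 0.046, -0.0, -0.0]
ft_force: [0.1, -3.2, -2.6]
grip_width: 0.0161
grip_force: 39.9
```

Emit:
play_rows(gripper=[1,1,1,1,1,1], delta_pos=[[0,0,-1],[0,0,-3],[0,0,-6],[0,0,-8],[0,0,-8],[0,0,-8]], turn=[[0,0,0],[0,0,0],[0,0,0],[0,0,0],[0,0,0],[0,0,0]])

```text
time: 3.95
position: [0.6271, -0.0207, 0.2087]
tool_rot: [0.999, 0.046, -0.001, -0.0]
ft_force: [0.6, -0.7, -3.4]
grip_width: 0.0157
grip_force: 39.8
```

```bash
python3 -c "
from h import *
o=st();p=o['position'];y=5.3
plan((.46,-.38,p[2],y),(.46,-.38,.11,y),(.46,-.38,.098,y))"
```

```text
{'time': 3.95, 'q': [-0.2108, 0.5468, 1.439, -0.0001, 1.1579, 1.2673], 'position': [0.6271, -0.0207, 0.2087], 'tool_rot': [0.9989, 0.0464, -0.001, -0.0002], 'ft_force': [0.6153, -0.7186, -3.427], 'grip_width': 0.0157, 'grip_force': 39.8433}
t 3.95 pos [ 0.6271 -0.0207  0.2087] yaw 5.32
(0.46, -0.38, np.float64(0.20867189185876361), 5.3) -> dpos cm [-19.97, 34.23, 0.02] turn z 0.0 rows 7
(0.46, -0.38, 0.11, 5.3) -> dpos cm [-19.95, 34.24, 9.89] turn z 0.0 rows 7
(0.46, -0.38, 0.098, 5.3) -> dpos cm [-19.95, 34.24, 11.09] turn z 0.0 rows 7
```

Emit:
play_rows(gripper=[1,1,1,1,1,1,1,1,1,1,1,1], delta_pos=[[-3,5,0],[-6,10,0],[-9,15.5,0],[-12,20.5,0],[-15,25.7,0],[-17.5,30,0],[-20,34.2,0],[-20,34.2,2],[-20,34.2,6],[-20,34.2,9],[-20,34.2,10.2],[-20,34.2,10.5]], turn=[[0,0,0],[0,0,0],[0,0,0],[0,0,0],[0,0,0],[0,0,0],[0,0,0],[0,0,0],[0,0,0],[0,0,0],[0,0,0],[0,0,0]])

```text
time: 5.45
position: [0.4602, -0.3794, 0.1035]
tool_rot: [0.999, 0.046, -0.001, -0.001]
ft_force: [0.1, 0.2, -3.5]
grip_width: 0.0157
grip_force: 40.0
```

Emit:
play_rows(gripper=[1,1,1,-1,-1,-1,-1,-1,-1,-1], delta_pos=[[0,0,0.3],[0,0,0.5],[0,0,0.5],[0,0,0.5],[0,0,0.5],[0,0,0.4],[0,0,0.4],[0,0,-3],[0,0,-8],[0,0,-12]], turn=[[0,0,0],[0,0,0],[0,0,0],[0,0,0],[0,0,0],[0,0,0],[0,0,0],[0,0,0],[0,0,0],[0,0,0]])

```text
time: 6.7
position: [0.4607, -0.3801, 0.2263]
tool_rot: [0.999, 0.046, 0.0, 0.0]
ft_force: [1.0, -0.8, 0.3]
grip_width: 0.0774
grip_force: 0.0
```

Run:
```python
from h import *
st()
c=cam('top','top2.png')
for p in plates(c): print(p[0],p[1].round(4),p[2].round(1),round(p[3],1))
im=c['color'].astype(int);v=im.mean(2)
m=(v[180:280,340:420]>95).astype(np.uint8)
k=max(cv2.findContours(m,0,1)[0],key=cv2.contourArea)[:,0]+[340,180]
print('base',rect(ray(c,k,.034)))
a=cv2.resize(c['color'][180:340,340:580,::-1],(780,520),interpolation=2);cv2.imwrite('pics/crop2.png',a)
```

```text
{'time': 6.7, 'q': [-0.8767, 0.4852, 1.5012, 0.0, 1.1541, 0.6013], 'position': [0.4607, -0.3801, 0.2263], 'tool_rot': [0.9989, 0.0464, 0.0003, 0.0004], 'ft_force': [0.9532, -0.7509, 0.3206], 'grip_width': 0.0774, 'grip_force': 0.0}
[  6. 296.] [0.4327 1.0239] [62.9 39.7] 4.3
[374. 301.] [ 0.4287 -0.0038] [103.4  65.6] 24.0
[305. 300.] [0.4295 0.1874] [103.2  63.3] 31.2
[438. 294.] [ 0.4465 -0.1823] [103.9  65.5] -36.7
[250. 290.] [0.454 0.341] [104.6  68.9] 7.6
[288. 252.] [0.563 0.235] [105.4  65.2] 36.7
[379. 228.] [ 0.6327 -0.0187] [159.2 119. ] 4.4
[310. 187.] [0.7504 0.1767] [84.3 68.2] 0.9
[486. 195.] [ 0.7272 -0.3178] [194.9 174.5] -0.2
base (array([ 0.62942371, -0.01667558]), array([152.01037598, 112.58883667]), 4.420807361602783)
```

View pics/crop2.png

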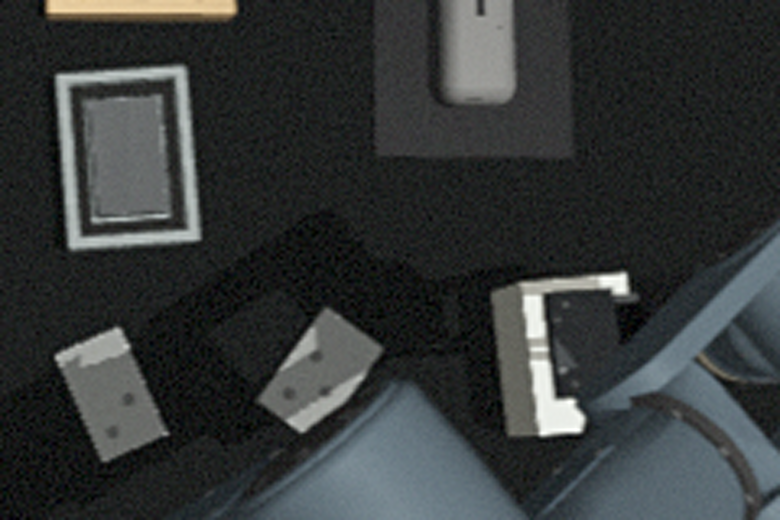

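The crop shows the cover upright on the bench around (540,360) and the open base with its pedestal around (128,158). Next, wrist looks at the pedestal and the first plate.

```bash
cat >> h.py <<'E'
def back(x,y,yaw,d=.09): a=np.radians(yaw); return x-d*np.cos(a),y-d*np.sin(a)
E
python3 -c "
from h import *
a=back(.6294,-.0167,4.4)+(.22,4.4);b=back(.4465,-.1823,-36.7,.08)+(.20,-36.7)
plan(a);plan(b,start=a)"
```

```text
t 6.75 pos [ 0.4629 -0.3824  0.232 ] yaw 5.33
(np.float64(0.5396652522995772), np.float64(-0.023604712531413677), 0.22, 4.4) -> dpos cm [10.97, -35.02, 0.94] turn z 0.016 rows 6
t 6.75 pos [ 0.5397 -0.0236  0.22  ] yaw 4.4
(np.float64(0.3823579484604997), np.float64(-0.1344899882419583), 0.2, -36.7) -> dpos cm [-16.54, 9.85, 2.0] turn z 0.717 rows 4
```

Emit:
play_rows(gripper=[-1,-1,-1,-1,-1,-1,-1,-1], delta_pos=[[11,-35,1],[11,-35,1],[11,-35,1],[11,-35,1],[11,-35,1],[11,-35,1],[11,-35,1],[11,-35,1]], turn=[[0,0,0.016],[0,0,0.016],[0,0,0.016],[0,0,0.016],[0,0,0.016],[0,0,0.016],[0,0,0.016],[0,0,0.016]])

```text
time: 7.75
position: [0.5376, -0.0213, 0.2144]
tool_rot: [0.999, 0.039, -0.0, 0.0]
ft_force: [0.2, -0.3, -0.2]
grip_width: 0.0872
grip_force: 0.0
```

Run:
```python
from h import *
c=cam('wrist','w2.png');c=cam('wrist','w2.png')
print(proj(c,[[.6294,-.0167,.042]]),proj(c,[[.4465,-.1823,.012]]))
plan((*back(.4465,-.1823,-36.7,.08),.2,-36.7))
```

```text
[[325.70974472 124.04173658]] [[454.98836411 301.61079899]]
t 7.85 pos [ 0.5376 -0.0224  0.2145] yaw 4.31
(np.float64(0.3823579484604997), np.float64(-0.1344899882419583), 0.2, -36.7) -> dpos cm [-16.33, 10.01, 1.46] turn z 0.716 rows 4
```

View pics/w2.png

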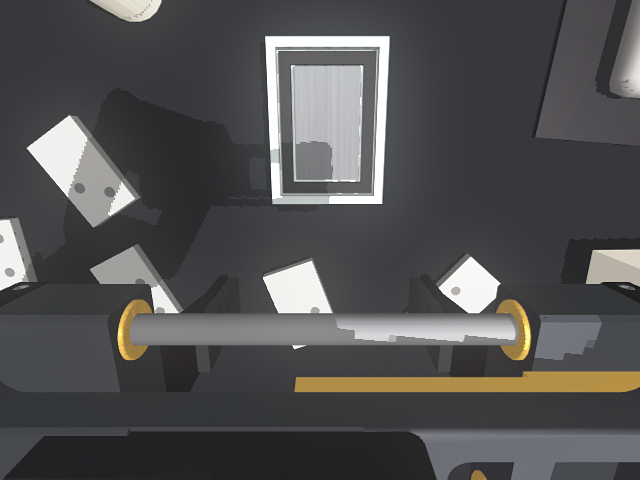

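The wrist view shows the pedestal's top around (326,123) inside the dark frame and the white rim. Plates are at (83,172), (295,295) and (470,285).

Run:
```python
from h import *
im=cv2.imread('pics/w2.png').mean(2).astype(int)
print(im[120,260:395].tolist());print(im[30:210,318].tolist())
c=cam('wrist')
g=c['color'].mean(2)
for lo,hi in((90,256),(105,256)):
  m=np.zeros(g.shape,np.uint8);m[57:190,281:373]=((g>lo)&(g<hi))[57:190,281:373]
  n,L,S,C=cv2.connectedComponentsWithStats(m,connectivity=4)
  i=L[110,326];k=cv2.findContours((L==i).astype(np.uint8),0,1)[0][0][:,0]
  print('ped',S[i],rect(ray(c,k,.042)))
m=(g>90).astype(np.uint8);k=[k for k in cv2.findContours(m[:215],0,1)[0] if cv2.pointPolygonTest(k,(326.,120.),False)>0]
k=max(k,key=cv2.contourArea)[:,0];print('rim',rect(ray(c,k,.034)))
```

```text
[76, 78, 68, 67, 67, 68, 66, 62, 93, 255, 255, 254, 254, 254, 254, 254, 255, 233, 166, 201, 130, 95, 96, 97, 97, 96, 98, 97, 99, 98, 97, 72, 166, 205, 168, 175, 189, 191, 191, 193, 193, 194, 194, 189, 191, 192, 193, 190, 186, 187, 190, 192, 191, 188, 188, 187, 185, 187, 187, 188, 185, 189, 186, 188, 188, 185, 185, 189, 194, 192, 187, 190, 194, 195, 197, 195, 192, 188, 187, 190, 192, 192, 194, 191, 190, 190, 192, 191, 192, 191, 190, 190, 191, 192, 191, 189, 190, 190, 193, 173, 203, 197, 105, 94, 100, 100, 100, 99, 100, 99, 100, 100, 97, 91, 198, 145, 126, 255, 255, 255, 254, 254, 254, 255, 255, 222, 96, 76, 79, 79, 79, 79, 79, 78, 78]
[77, 77, 78, 79, 75, 85, 220, 255, 255, 254, 254, 254, 254, 254, 255, 255, 230, 128, 132, 140, 218, 92, 97, 99, 100, 99, 98, 98, 97, 99, 99, 99, 101, 101, 73, 127, 189, 198, 197, 196, 197, 196, 195, 195, 197, 196, 195, 195, 195, 196, 195, 195, 196, 196, 194, 194, 194, 194, 195, 194, 194, 194, 194, 194, 194, 194, 195, 194, 194, 193, 192, 192, 192, 192, 192, 190, 191, 191, 191, 190, 191, 190, 189, 190, 189, 189, 189, 188, 189, 189, 187, 188, 188, 188, 188, 188, 188, 188, 187, 187, 187, 186, 187, 186, 187, 186, 186, 186, 185, 185, 187, 188, 121, 125, 126, 126, 126, 126, 126, 126, 125, 125, 125, 124, 124, 124, 124, 124, 124, 123, 123, 123, 123, 124, 122, 123, 123, 123, 122, 122, 122, 123, 123, 123, 122, 121, 122, 121, 121, 127, 206, 161, 64, 75, 76, 76, 75, 75, 75, 76, 74, 71, 77, 135, 168, 133, 186, 200, 198, 198, 197, 198, 200, 202, 86, 68, 68, 67, 61, 61]
ped [  281    57    92   133 11231] (array([ 0.62756677, -0.0189609 ]), array([116.17480469,  87.19890594]), 4.285066604614258)
ped [ 290   65   73  117 8221] (array([ 0.62814673, -0.01786686]), array([102.03434753,  65.55168152]), 4.284767150878906)
rim (array([ 0.62948541, -0.01780938]), array([150.71755981, 111.79497528]), 4.4392266273498535)
```

Emit:
play_rows(gripper=[-1,-1,-1,-1,-1,-1,-1,-1], delta_pos=[[-16.3,10,1.5],[-16.3,10,1.5],[-16.3,10,1.5],[-16.3,10,1.5],[-16.3,10,1.5],[-16.3,10,1.5],[-16.3,10,1.5],[-16.3,10,1.5]], turn=[[0,0,0.716],[0,0,0.716],[0,0,0.716],[0,0,0.716],[0,0,0.716],[0,0,0.716],[0,0,0.716],[0,0,0.716]])

```text
time: 8.9
position: [0.3832, -0.133, 0.1995]
tool_rot: [0.95, -0.313, 0.0, -0.0]
ft_force: [0.2, -0.1, -0.1]
grip_width: 0.0869
grip_force: 0.0
```

```bash
cat >> h.py <<'E'
def wplate(c,xy,z=.012,lo=85):
    """plate top near world xy from wrist image; full mask and top-face (excl. wall) """
    g=c['color'].mean(2);u=proj(c,[[*xy,z]])[0]
    m=(g>lo).astype(np.uint8); m[285:]=0
    m=cv2.morphologyEx(m,cv2.MORPH_CLOSE,np.ones((5,5)))
    ks=[k for k in cv2.findContours(m,0,1)[0] if cv2.pointPolygonTest(k,tuple(map(float,u)),False)>0]
    k=ks[0][:,0]; print('px',k.min(0),k.max(0)); r=rect(ray(c,k,z)); print('plate',r[0].round(4),r[1].round(1),round(r[2],2)); return r
E
python3 - <<'E'
from h import *
c=cam('wrist');c=cam('wrist','w3.png')
for lo in(75,90,110):
    try: wplate(c,(.4465,-.1823),lo=lo)
    except Exception as e: print(e)
plan((.4465,-.1823,.004,-36.7))
E
```

```text
px [280  71] [381 199]
plate [ 0.4431 -0.1855] [119.8  98.2] -35.0
px [296  81] [359 188]
plate [ 0.446  -0.1839] [100.1  60.8] -36.49
px [296  82] [359 188]
plate [ 0.4457 -0.1835] [99.2 60.5] -36.47
t 9.0 pos [ 0.3831 -0.133   0.1995] yaw -36.54
(0.4465, -0.1823, 0.004, -36.7) -> dpos cm [8.03, 0.18, 19.55] turn z 0.003 rows 4
```

View pics/w3.png

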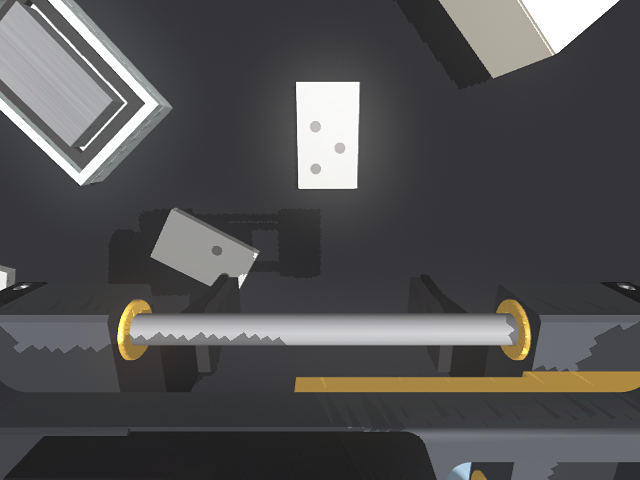

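The wrist view shows the plate squarely at (328,135), measured 100 x 60.6 mm at (0.4459, -0.1837). The neighbours are clear of it.

```bash
python3 -c "
from h import *
P=(.4459,-.1837,.004,-36.48)
plan((P[0],P[1],.06,P[3]),P)
D=(.6289,-.0178)
plan((P[0],P[1],.15,P[3]),(*D,.15,4.35),(*D,.06,4.35),start=P)"
```

```text
t 9.0 pos [ 0.3831 -0.133   0.1995] yaw -36.54
(0.4459, -0.1837, 0.06, -36.48) -> dpos cm [8.07, 0.33, 13.95] turn z -0.001 rows 3
(0.4459, -0.1837, 0.004, -36.48) -> dpos cm [8.07, 0.33, 19.55] turn z -0.001 rows 4
t 9.0 pos [ 0.4459 -0.1837  0.004 ] yaw -36.48
(0.4459, -0.1837, 0.15, -36.48) -> dpos cm [0.0, 0.0, -14.6] turn z 0.0 rows 3
(0.6289, -0.0178, 0.15, 4.35) -> dpos cm [4.85, -24.22, -14.6] turn z -0.713 rows 5
(0.6289, -0.0178, 0.06, 4.35) -> dpos cm [4.85, -24.22, -5.6] turn z -0.713 rows 5
```

Emit:
play_rows(gripper=[-1,-1,-1,-1,-1,-1,1,1,1,1,1,1], delta_pos=[[8.1,0.3,3],[8.1,0.3,9],[8.1,0.3,14],[8.1,0.3,18],[8.1,0.3,19.5],[8.1,0.3,19.5],[8.1,0.3,19.5],[8.1,0.3,19.5],[8.1,0.3,19.5],[8.1,0.3,19.5],[8.1,0.3,19.5],[8.1,0.3,19.5]], turn=[[0,0,0],[0,0,0],[0,0,0],[0,0,0],[0,0,0],[0,0,0],[0,0,0],[0,0,0],[0,0,0],[0,0,0],[0,0,0],[0,0,0]])

```text
time: 10.5
position: [0.4464, -0.1844, 0.0054]
tool_rot: [0.949, -0.314, 0.001, 0.0]
ft_force: [-0.5, -0.0, 6.9]
grip_width: 0.0595
grip_force: 40.0
```

Emit:
play_rows(gripper=[1,1,1,1,1,1,1,1,1,1,1,1], delta_pos=[[0,0,-4],[0,0,-9],[0,0,-14.6],[1,-5,-14.6],[2,-10,-14.6],[3,-15,-14.6],[4,-20,-14.6],[4.9,-24.2,-14.6],[4.9,-24.2,-14.6],[4.9,-24.2,-10],[4.9,-24.2,-6],[4.9,-24.2,-6]], turn=[[0,0,0],[0,0,0],[0,0,0],[0,0,-0.14],[0,0,-0.28],[0,0,-0.42],[0,0,-0.57],[0,0,-0.713],[0,0,-0.713],[0,0,-0.713],[0,0,-0.713],[0,0,-0.713]])

```text
time: 12.0
position: [0.6251, -0.019, 0.0608]
tool_rot: [0.999, 0.036, -0.005, -0.001]
ft_force: [-1.0, -0.7, -1.6]
grip_width: 0.0593
grip_force: 40.0
```

```bash
python3 -c "
from h import *
o=st()
plan((.6289,-.0178,.047,4.35))"
```

```text
{'time': 12.0, 'q': [-0.2086, 0.7401, 1.5419, -0.0003, 0.8706, 1.2899], 'position': [0.6251, -0.019, 0.0608], 'tool_rot': [0.9993, 0.0362, -0.0054, -0.0012], 'ft_force': [-1.0412, -0.7261, -1.5857], 'grip_width': 0.0593, 'grip_force': 39.9976}
t 12.0 pos [ 0.6251 -0.019   0.0608] yaw 4.16
(0.6289, -0.0178, 0.047, 4.35) -> dpos cm [0.41, -0.08, 1.38] turn z -0.003 rows 1
```

Emit:
play_rows(gripper=[1,1,1,1], delta_pos=[[0.1,0,0.4],[0.1,0,0.8],[0.1,0,0.8],[0.1,0,0.8]], turn=[[0,0,0],[0,0,0],[0,0,0],[0,0,0]])

```text
time: 12.5
position: [0.6311, -0.0191, 0.0574]
tool_rot: [0.999, 0.037, 0.001, 0.0]
ft_force: [-0.8, -1.0, -2.6]
grip_width: 0.0594
grip_force: 40.0
```

```bash
python3 -c "
from h import *
o=st()
plan((.6289,-.0178,.0475,4.35))"
```

```text
{'time': 12.5, 'q': [-0.207, 0.7474, 1.5369, -0.0, 0.856, 1.29], 'position': [0.6311, -0.0191, 0.0574], 'tool_rot': [0.9993, 0.0369, 0.0006, 0.0002], 'ft_force': [-0.7791, -0.9868, -2.58], 'grip_width': 0.0594, 'grip_force': 39.9978}
t 12.5 pos [ 0.6311 -0.0191  0.0574] yaw 4.23
(0.6289, -0.0178, 0.0475, 4.35) -> dpos cm [-0.21, -0.15, 0.99] turn z -0.002 rows 1
```

Emit:
play_rows(gripper=[1,1,1,1], delta_pos=[[-0.2,-0.15,0.5],[-0.2,-0.15,0.9],[-0.2,-0.15,0.95],[-0.2,-0.15,0.95]], turn=[[0,0,0],[0,0,0],[0,0,0],[0,0,0]])

```text
time: 13.0
position: [0.6281, -0.0174, 0.0474]
tool_rot: [0.999, 0.037, -0.001, -0.0]
ft_force: [-3.1, 1.3, 4.6]
grip_width: 0.0592
grip_force: 40.0
```

```bash
python3 -c "
from h import *
o=st()
plan((*back(.6289,-.0178,4.35),.22,4.35))"
```

```text
{'time': 13.0, 'q': [-0.2054, 0.76, 1.5469, 0.0001, 0.8359, 1.2914], 'position': [0.6281, -0.0174, 0.0474], 'tool_rot': [0.9993, 0.0369, -0.0005, -0.0002], 'ft_force': [-3.1143, 1.3002, 4.6454], 'grip_width': 0.0592, 'grip_force': 39.9999}
t 13.0 pos [ 0.6281 -0.0174  0.0474] yaw 4.23
(np.float64(0.5391592609704201), np.float64(-0.024626401572192463), 0.22, 4.35) -> dpos cm [-8.94, 0.05, -17.25] turn z -0.002 rows 4
```

Emit:
play_rows(gripper=[-1,-1,-1,-1,-1,-1,-1,-1,-1], delta_pos=[[0,0,0],[0,0,0],[0,0,0],[0,0,-4],[0,0,-10],[-4,0,-17.2],[-9,0,-17.2],[-9,0,-17.2],[-9,0,-17.2]], turn=[[0,0,0],[0,0,0],[0,0,0],[0,0,0],[0,0,0],[0,0,0],[0,0,0],[0,0,0],[0,0,0]])

```text
time: 14.12
position: [0.5395, -0.0246, 0.2194]
tool_rot: [0.999, 0.037, 0.001, 0.0]
ft_force: [-0.1, -0.3, 0.5]
grip_width: 0.0871
grip_force: 0.0
```

Run:
```python
from h import *
cam('wrist');c=cam('wrist','w4.png')
g=c['color'].mean(2)
def inner(z,lo,box=(55,200,279,375),cc=(.6289,-.0178)):
  u=proj(c,[[*cc,z]])[0].astype(int)
  m=np.zeros(g.shape,np.uint8);a,b,d,e=box;m[a:b,d:e]=(g>lo)[a:b,d:e]
  n,L,S,C=cv2.connectedComponentsWithStats(m,connectivity=4)
  i=L[u[1],u[0]];k=cv2.findContours((L==i).astype(np.uint8),0,1)[0][0][:,0];print(lo,S[i],rect(ray(c,k,z)))
for lo in(115,140,170): inner(.054,lo)
m=(g>110).astype(np.uint8);k=[k for k in cv2.findContours(m[:215],0,1)[0] if cv2.pointPolygonTest(k,(326.,120.),False)>0]
k=max(k,key=cv2.contourArea)[:,0];print('rim',rect(ray(c,k,.034)))
cv2.imwrite('pics/crop4.png',cv2.resize(c['color'][20:220,220:430,::-1],(630,600),interpolation=cv2.INTER_CUBIC))
st()
```

```text
115 [ 288   69   72  116 8012] (array([ 0.62739471, -0.01795459]), array([99.49853516, 63.16703033]), 4.191132545471191)
140 [ 288   69   71  116 7792] (array([ 0.62737732, -0.01775797]), array([99.68383026, 62.11718369]), 4.379959583282471)
170 [ 288   69   71  116 7569] (array([ 0.62736041, -0.01783408]), array([99.62129211, 61.52277374]), 4.368885040283203)
rim (array([ 0.62922333, -0.01793271]), array([150.86509705, 111.56016541]), 4.43752384185791)
{'time': 14.225, 'q': [-0.2523, 0.4187, 1.6493, 0.0001, 1.0724, 1.2447], 'position': [0.5402, -0.0246, 0.2188], 'tool_rot': [0.9993, 0.0369, 0.0006, 0.0001], 'ft_force': [-0.6263, 0.1346, -0.1469], 'grip_width': 0.0869, 'grip_force': 0.0}
```

View pics/crop4.png

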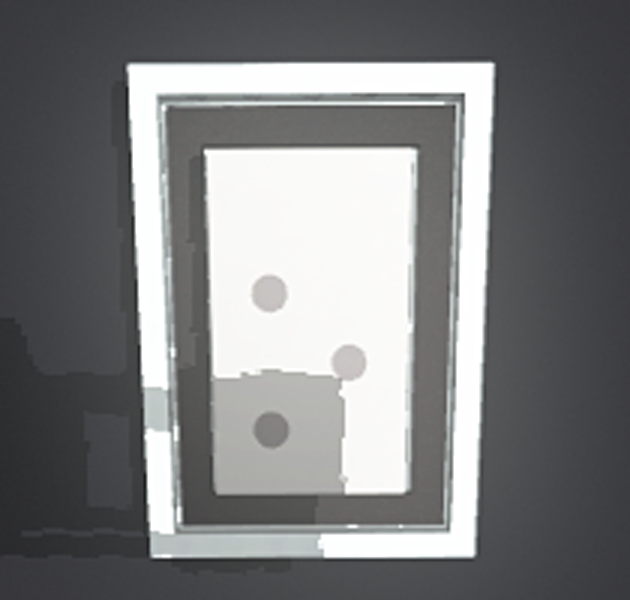

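The crop shows plate 1 squarely on the pedestal, about 1.4 mm short in x, which is well within limits. Next plate: (0.429, -0.004).

```bash
python3 -c "
from h import *
plan((*back(.4287,-.0038,24.2,.04),.2,24.2))"
```

```text
t 14.22 pos [ 0.5402 -0.0246  0.2188] yaw 4.22
(np.float64(0.3922151953531091), np.float64(-0.02019692135366291), 0.2, 24.2) -> dpos cm [-14.73, -1.53, 1.87] turn z -0.349 rows 3
```

Emit:
play_rows(gripper=[-1,-1,-1,-1,-1,-1,-1], delta_pos=[[-14.7,-1.5,1.9],[-14.7,-1.5,1.9],[-14.7,-1.5,1.9],[-14.7,-1.5,1.9],[-14.7,-1.5,1.9],[-14.7,-1.5,1.9],[-14.7,-1.5,1.9]], turn=[[0,0,-0.349],[0,0,-0.349],[0,0,-0.349],[0,0,-0.349],[0,0,-0.349],[0,0,-0.349],[0,0,-0.349]])

```text
time: 15.1
position: [0.3923, -0.0205, 0.2001]
tool_rot: [0.978, 0.21, 0.0, 0.0]
ft_force: [-0.3, 0.4, -0.4]
grip_width: 0.087
grip_force: 0.0
```

```bash
cat >> h.py <<'E'
D=(.6292,-.0178);DY=4.35
def job(xy,zs):
    cam('wrist');c=cam('wrist')
    for lo in(90,105):
        try: r=wplate(c,xy,lo=lo)
        except Exception as e: print('fail',e)
    P=(*r[0],.005,r[2]); plan((P[0],P[1],.06,P[3]),P)
    plan((P[0],P[1],.15,P[3]),(*D,.15,DY),(*D,zs,DY),start=P)
    return c
E
python3 -c "
from h import *
job((.4287,-.0038),.07)"
```

```text
px [236   0] [510 284]
plate [ 0.4699 -0.0196] [335.1 200.7] 1.44
px [266 119] [394 267]
plate [ 0.4123 -0.0183] [148.6 132.3] 34.94
t 15.2 pos [ 0.3917 -0.0203  0.2   ] yaw 24.24
(np.float64(0.4122763671875), np.float64(-0.018257759094238282), 0.06, 34.940185546875) -> dpos cm [1.96, 0.66, 14.0] turn z -0.187 rows 3
(np.float64(0.4122763671875), np.float64(-0.018257759094238282), 0.005, 34.940185546875) -> dpos cm [1.96, 0.66, 19.5] turn z -0.187 rows 4
t 15.2 pos [ 0.4123 -0.0183  0.005 ] yaw 34.94
(np.float64(0.4122763671875), np.float64(-0.018257759094238282), 0.15, 34.940185546875) -> dpos cm [0.0, 0.0, -14.5] turn z 0.0 rows 3
(0.6292, -0.0178, 0.15, 4.35) -> dpos cm [17.81, 12.39, -14.5] turn z 0.534 rows 5
(0.6292, -0.0178, 0.07, 4.35) -> dpos cm [17.81, 12.39, -6.5] turn z 0.534 rows 4
```

```bash
cat >> h.py <<'E'
def job(xy,zs,z=.012):
    cam('wrist');c=cam('wrist','last.png');rs=[]
    for lo in range(80,246,5):
        g=c['color'].mean(2);u=proj(c,[[*xy,z]])[0]
        m=(g>lo).astype(np.uint8); m[288:]=0
        m=cv2.morphologyEx(m,cv2.MORPH_OPEN,np.ones((3,3)))
        for k in cv2.findContours(m,0,1)[0]:
            if cv2.pointPolygonTest(k,tuple(map(float,u)),False)>0:
                r=rect(ray(c,k[:,0],z)); e=abs(r[1]-[100,60.5]).sum()
                rs.append((e,lo,r))
    rs.sort(key=lambda r:r[0])
    for e,lo,r in rs[:3]: print(lo,r[0].round(4),r[1].round(1),round(r[2],2))
    r=rs[0][2]
    P=(*r[0].round(4),.005,round(r[2],2)); plan(P)
    plan((*D,.15,DY),(*D,zs,DY),start=P)
    return c
E
python3 -c "
from h import *
job((.4287,-.0038),.07)"
```

```text
150 [ 0.4276 -0.0051] [100.1  60.8] 24.21
145 [ 0.4276 -0.005 ] [100.1  60.8] 24.21
140 [ 0.4275 -0.005 ] [100.1  60.9] 24.27
t 15.3 pos [ 0.3913 -0.0202  0.2   ] yaw 24.23
(np.float64(0.4276), np.float64(-0.0051), 0.005, 24.21) -> dpos cm [3.93, 0.11, 19.5] turn z 0.0 rows 4
t 15.3 pos [ 0.4276 -0.0051  0.005 ] yaw 24.21
(0.6292, -0.0178, 0.15, 4.35) -> dpos cm [17.87, 9.43, -14.5] turn z 0.347 rows 4
(0.6292, -0.0178, 0.07, 4.35) -> dpos cm [17.87, 9.43, -6.5] turn z 0.347 rows 4
```

Emit:
play_rows(gripper=[-1,-1,-1,-1,-1,-1,1,1,1,1,1,1], delta_pos=[[3.9,0.1,5],[3.9,0.1,11],[3.9,0.1,16],[3.9,0.1,19],[3.9,0.1,19.5],[3.9,0.1,19.5],[3.9,0.1,19.5],[3.9,0.1,19.5],[3.9,0.1,19.5],[3.9,0.1,19.5],[3.9,0.1,19.5],[3.9,0.1,19.5]], turn=[[0,0,0],[0,0,0],[0,0,0],[0,0,0],[0,0,0],[0,0,0],[0,0,0],[0,0,0],[0,0,0],[0,0,0],[0,0,0],[0,0,0]])

```text
time: 16.8
position: [0.4274, -0.0052, 0.0056]
tool_rot: [0.978, 0.21, 0.0, 0.0]
ft_force: [-0.7, -0.1, 6.3]
grip_width: 0.0594
grip_force: 40.0
```

Emit:
play_rows(gripper=[1,1,1,1,1,1,1,1,1,1,1,1], delta_pos=[[0,0,-4],[0,0,-9],[0,0,-14.5],[4,2,-14.5],[8,4.2,-14.5],[12,6.3,-14.5],[16,8.4,-14.5],[17.9,9.4,-14.5],[17.9,9.4,-12],[17.9,9.4,-8],[17.9,9.4,-6.5],[17.9,9.4,-6.5]], turn=[[0,0,0],[0,0,0],[0,0,0],[0,0,0.08],[0,0,0.16],[0,0,0.23],[0,0,0.31],[0,0,0.347],[0,0,0.347],[0,0,0.347],[0,0,0.347],[0,0,0.347]])

```text
time: 18.3
position: [0.6276, -0.0171, 0.0686]
tool_rot: [0.999, 0.038, -0.002, -0.0]
ft_force: [0.1, 0.1, -2.2]
grip_width: 0.0591
grip_force: 40.0
```

Emit:
play_rows(gripper=[1,1], delta_pos=[[0,0,0],[0,0,0]], turn=[[0,0,0],[0,0,0]])

```text
time: 18.55
position: [0.63, -0.0176, 0.0716]
tool_rot: [0.999, 0.038, 0.001, 0.0]
ft_force: [-1.1, -0.5, -1.6]
grip_width: 0.0592
grip_force: 40.0
```

```bash
python3 -c "
from h import *
o=st()
plan((*D,.0595,DY))
plan((*D,.2,DY),(*back(.4295,.1874,31.2,.04),.2,31.2),start=(*D,.0595,DY))"
```

```text
{'time': 18.55, 'q': [-0.205, 0.725, 1.5355, 0.0, 0.8782, 1.29], 'position': [0.63, -0.0176, 0.0716], 'tool_rot': [0.9993, 0.0379, 0.0015, 0.0004], 'ft_force': [-1.0797, -0.5456, -1.6427], 'grip_width': 0.0592, 'grip_force': 39.9995}
t 18.55 pos [ 0.63   -0.0176  0.0716] yaw 4.34
(0.6292, -0.0178, 0.0595, 4.35) -> dpos cm [-0.09, 0.01, 1.21] turn z -0.0 rows 1
t 18.55 pos [ 0.6292 -0.0178  0.0595] yaw 4.35
(0.6292, -0.0178, 0.2, 4.35) -> dpos cm [0.0, 0.0, -14.05] turn z 0.0 rows 3
(np.float64(0.3952854295935797), np.float64(0.1666789196250748), 0.2, 31.2) -> dpos cm [-21.92, -20.17, -14.05] turn z -0.469 rows 6
```

Emit:
play_rows(gripper=[1,1,1,1,-1,-1,-1], delta_pos=[[0,0,0.6],[0,0,1.1],[0,0,1.15],[0,0,1.15],[0,0,1.15],[0,0,1.15],[0,0,1.15]], turn=[[0,0,0],[0,0,0],[0,0,0],[0,0,0],[0,0,0],[0,0,0],[0,0,0]])

```text
time: 19.42
position: [0.629, -0.0175, 0.0584]
tool_rot: [0.999, 0.038, -0.0, -0.0]
ft_force: [-0.1, 0.3, 0.9]
grip_width: 0.081
grip_force: 0.0
```

Emit:
play_rows(gripper=[-1,-1,-1,-1,-1,-1,-1,-1,-1,-1,-1,-1], delta_pos=[[0,0,-3],[0,0,-8],[0,0,-14],[-21.9,-20.2,-14],[-21.9,-20.2,-14],[-21.9,-20.2,-14],[-21.9,-20.2,-14],[-21.9,-20.2,-14],[-21.9,-20.2,-14],[-21.9,-20.2,-14],[-21.9,-20.2,-14],[-21.9,-20.2,-14]], turn=[[0,0,0],[0,0,0],[0,0,0],[0,0,-0.469],[0,0,-0.469],[0,0,-0.469],[0,0,-0.469],[0,0,-0.469],[0,0,-0.469],[0,0,-0.469],[0,0,-0.469],[0,0,-0.469]])

```text
time: 20.92
position: [0.3964, 0.1668, 0.1985]
tool_rot: [0.963, 0.268, 0.0, 0.0]
ft_force: [-0.8, 0.1, -0.7]
grip_width: 0.0873
grip_force: 0.0
```

```bash
python3 -c "
from h import *
job((.4295,.1874),.082)"
```

```text
80 [0.4288 0.1868] [99.9 60.9] 31.21
100 [0.4284 0.1866] [99.1 60.6] 31.25
105 [0.4284 0.1866] [98.9 60.5] 31.1
t 21.02 pos [0.3959 0.1669 0.1984] yaw 31.14
(np.float64(0.4288), np.float64(0.1868), 0.005, 31.21) -> dpos cm [3.84, 0.0, 19.34] turn z -0.001 rows 4
t 21.02 pos [0.4288 0.1868 0.005 ] yaw 31.21
(0.6292, -0.0178, 0.15, 4.35) -> dpos cm [6.54, 27.88, -14.5] turn z 0.469 rows 6
(0.6292, -0.0178, 0.082, 4.35) -> dpos cm [6.54, 27.88, -7.7] turn z 0.469 rows 5
```

Emit:
play_rows(gripper=[-1,-1,-1,-1,-1,-1,1,1,1,1,1,1], delta_pos=[[3.8,0,5],[3.8,0,11],[3.8,0,16],[3.8,0,19],[3.8,0,19.3],[3.8,0,19.3],[3.8,0,19.3],[3.8,0,19.3],[3.8,0,19.3],[3.8,0,19.3],[3.8,0,19.3],[3.8,0,19.3]], turn=[[0,0,0],[0,0,0],[0,0,0],[0,0,0],[0,0,0],[0,0,0],[0,0,0],[0,0,0],[0,0,0],[0,0,0],[0,0,0],[0,0,0]])

```text
time: 22.52
position: [0.4282, 0.1872, 0.0061]
tool_rot: [0.963, 0.269, 0.001, 0.0]
ft_force: [-0.6, -0.2, 6.2]
grip_width: 0.0594
grip_force: 40.0
```

Emit:
play_rows(gripper=[1,1,1,1,1,1,1,1,1,1,1,1], delta_pos=[[0,0,-4],[0,0,-9],[0,0,-14.5],[1.3,5.6,-14.5],[2.6,11.2,-14.5],[3.9,16.8,-14.5],[5.2,22.4,-14.5],[6.5,27.9,-14.5],[6.5,27.9,-13.5],[6.5,27.9,-10],[6.5,27.9,-7.7],[6.5,27.9,-7.7]], turn=[[0,0,0],[0,0,0],[0,0,0],[0,0,0.1],[0,0,0.2],[0,0,0.3],[0,0,0.4],[0,0,0.469],[0,0,0.469],[0,0,0.469],[0,0,0.469],[0,0,0.469]])

```text
time: 24.02
position: [0.6245, -0.0166, 0.0797]
tool_rot: [0.999, 0.038, -0.004, -0.001]
ft_force: [-0.2, -0.1, -1.4]
grip_width: 0.0592
grip_force: 40.0
```

Emit:
play_rows(gripper=[1,1,1], delta_pos=[[0,0,0],[0,0,0],[0,0,0]], turn=[[0,0,0],[0,0,0],[0,0,0]])

```text
time: 24.4
position: [0.6285, -0.0178, 0.0837]
tool_rot: [0.999, 0.038, 0.001, 0.0]
ft_force: [0.0, 0.5, -1.8]
grip_width: 0.0592
grip_force: 40.0
```

```bash
python3 -c "
from h import *
o=st()
plan((*D,.0715,DY))
plan((*back(.563,.235,36.7,.06),.2,36.7),start=(*D,.0715,DY))"
```

```text
{'time': 24.4, 'q': [-0.2058, 0.7065, 1.533, 0.0, 0.9002, 1.289], 'position': [0.6285, -0.0178, 0.0837], 'tool_rot': [0.9993, 0.038, 0.0009, 0.0002], 'ft_force': [0.0323, 0.482, -1.7982], 'grip_width': 0.0592, 'grip_force': 39.9993}
t 24.4 pos [ 0.6285 -0.0178  0.0837] yaw 4.35
(0.6292, -0.0178, 0.0715, 4.35) -> dpos cm [0.06, 0.0, 1.22] turn z 0.0 rows 1
t 24.4 pos [ 0.6292 -0.0178  0.0715] yaw 4.35
(np.float64(0.5148934613453747), np.float64(0.1991424911814687), 0.2, 36.7) -> dpos cm [-9.75, -22.5, -12.85] turn z -0.565 rows 5
```

Emit:
play_rows(gripper=[1,1,1,1,-1,-1,-1], delta_pos=[[0.05,0,0.6],[0.05,0,1.1],[0.05,0,1.2],[0.05,0,1.2],[0.05,0,1.2],[0.05,0,1.2],[0.05,0,1.2]], turn=[[0,0,0],[0,0,0],[0,0,0],[0,0,0],[0,0,0],[0,0,0],[0,0,0]])

```text
time: 25.28
position: [0.6284, -0.0178, 0.0702]
tool_rot: [0.999, 0.038, -0.0, -0.0]
ft_force: [0.8, -0.8, -0.4]
grip_width: 0.0814
grip_force: 0.0
```

Emit:
play_rows(gripper=[-1,-1,-1,-1,-1,-1,-1,-1,-1,-1,-1,-1], delta_pos=[[0,0,-3],[0,0,-8],[0,0,-13],[-9.8,-22.5,-13],[-9.8,-22.5,-13],[-9.8,-22.5,-13],[-9.8,-22.5,-13],[-9.8,-22.5,-13],[-9.8,-22.5,-13],[-9.8,-22.5,-13],[-9.8,-22.5,-13],[-9.8,-22.5,-13]], turn=[[0,0,0],[0,0,0],[0,0,0],[0,0,-0.565],[0,0,-0.565],[0,0,-0.565],[0,0,-0.565],[0,0,-0.565],[0,0,-0.565],[0,0,-0.565],[0,0,-0.565],[0,0,-0.565]])

```text
time: 26.78
position: [0.5141, 0.1983, 0.2005]
tool_rot: [0.949, 0.314, -0.0, -0.0]
ft_force: [-0.1, 1.2, -0.3]
grip_width: 0.087
grip_force: 0.0
```

```bash
python3 -c "
from h import *
job((.563,.235),.094)"
```

```text
100 [0.5624 0.2344] [99.9 60.5] 36.61
90 [0.5624 0.2344] [99.9 60.5] 36.61
95 [0.5624 0.2344] [99.9 60.5] 36.61
t 26.88 pos [0.5139 0.1986 0.2005] yaw 36.66
(np.float64(0.5624), np.float64(0.2344), 0.005, 36.61) -> dpos cm [6.02, 0.03, 19.55] turn z 0.001 rows 4
t 26.88 pos [0.5624 0.2344 0.005 ] yaw 36.61
(0.6292, -0.0178, 0.15, 4.35) -> dpos cm [-9.68, 24.23, -14.5] turn z 0.563 rows 5
(0.6292, -0.0178, 0.094, 4.35) -> dpos cm [-9.68, 24.23, -8.9] turn z 0.563 rows 5
```

Emit:
play_rows(gripper=[-1,-1,-1,-1,-1,-1,1,1,1,1,1,1], delta_pos=[[6,0,5],[6,0,11],[6,0,16],[6,0,19],[6,0,19.5],[6,0,19.5],[6,0,19.5],[6,0,19.5],[6,0,19.5],[6,0,19.5],[6,0,19.5],[6,0,19.5]], turn=[[0,0,0],[0,0,0],[0,0,0],[0,0,0],[0,0,0],[0,0,0],[0,0,0],[0,0,0],[0,0,0],[0,0,0],[0,0,0],[0,0,0]])

```text
time: 28.38
position: [0.5622, 0.2351, 0.0063]
tool_rot: [0.949, 0.315, 0.0, 0.0]
ft_force: [0.0, 0.1, 5.3]
grip_width: 0.0589
grip_force: 40.0
```

Emit:
play_rows(gripper=[1,1,1,1,1,1,1,1,1,1,1,1], delta_pos=[[0,0,-4],[0,0,-9],[0,0,-14.5],[-1.9,4.8,-14.5],[-3.8,9.6,-14.5],[-5.7,14.4,-14.5],[-7.6,19.2,-14.5],[-9.7,24.2,-14.5],[-9.7,24.2,-13.5],[-9.7,24.2,-11],[-9.7,24.2,-8.9],[-9.7,24.2,-8.9]], turn=[[0,0,0],[0,0,0],[0,0,0],[0,0,0.12],[0,0,0.24],[0,0,0.36],[0,0,0.48],[0,0,0.563],[0,0,0.563],[0,0,0.563],[0,0,0.563],[0,0,0.563]])

```text
time: 29.88
position: [0.626, -0.0155, 0.0919]
tool_rot: [0.999, 0.039, -0.003, -0.001]
ft_force: [-0.2, 0.3, -2.8]
grip_width: 0.0591
grip_force: 40.0
```

Emit:
play_rows(gripper=[1,1,1], delta_pos=[[0,0,0],[0,0,0],[0,0,0]], turn=[[0,0,0],[0,0,0],[0,0,0]])

```text
time: 30.25
position: [0.6292, -0.0169, 0.0954]
tool_rot: [0.999, 0.039, 0.001, 0.0]
ft_force: [-0.5, -0.7, -1.4]
grip_width: 0.0593
grip_force: 40.0
```

```bash
python3 -c "
from h import *
o=st()
plan((*D,.0835,DY))
plan((*back(.454,.3405,7.6,.05),.2,7.6),start=(*D,.0835,DY))"
```

```text
{'time': 30.25, 'q': [-0.2041, 0.6906, 1.5249, 0.0, 0.9246, 1.2886], 'position': [0.6292, -0.0169, 0.0954], 'tool_rot': [0.9992, 0.039, 0.0008, 0.0002], 'ft_force': [-0.5088, -0.6676, -1.3963], 'grip_width': 0.0593, 'grip_force': 39.9992}
t 30.25 pos [ 0.6292 -0.0169  0.0954] yaw 4.47
(0.6292, -0.0178, 0.0835, 4.35) -> dpos cm [-0.01, 0.09, 1.19] turn z 0.002 rows 1
t 30.25 pos [ 0.6292 -0.0178  0.0835] yaw 4.35
(np.float64(0.4044392229874229), np.float64(0.3338871804871439), 0.2, 7.6) -> dpos cm [-19.74, -36.77, -11.65] turn z -0.057 rows 7
```

Emit:
play_rows(gripper=[1,1,1,1,-1,-1,-1], delta_pos=[[0,0.1,0.6],[0,0.1,1.1],[0,0.1,1.15],[0,0.1,1.15],[0,0.1,1.15],[0,0.1,1.15],[0,0.1,1.15]], turn=[[0,0,0],[0,0,0],[0,0,0],[0,0,0],[0,0,0],[0,0,0],[0,0,0]])

```text
time: 31.12
position: [0.6288, -0.018, 0.0828]
tool_rot: [0.999, 0.039, -0.0, -0.0]
ft_force: [-0.1, 0.5, -0.9]
grip_width: 0.081
grip_force: 0.0
```

Emit:
play_rows(gripper=[-1,-1,-1,-1,-1,-1,-1,-1,-1,-1,-1,-1], delta_pos=[[0,0,-3],[0,0,-8],[0,0,-11.7],[-19.7,-36.8,-11.7],[-19.7,-36.8,-11.7],[-19.7,-36.8,-11.7],[-19.7,-36.8,-11.7],[-19.7,-36.8,-11.7],[-19.7,-36.8,-11.7],[-19.7,-36.8,-11.7],[-19.7,-36.8,-11.7],[-19.7,-36.8,-11.7]], turn=[[0,0,0],[0,0,0],[0,0,0],[0,0,-0.057],[0,0,-0.057],[0,0,-0.057],[0,0,-0.057],[0,0,-0.057],[0,0,-0.057],[0,0,-0.057],[0,0,-0.057],[0,0,-0.057]])

```text
time: 32.62
position: [0.4041, 0.3334, 0.2]
tool_rot: [0.998, 0.068, 0.0, 0.0]
ft_force: [-0.5, -0.3, 0.2]
grip_width: 0.0871
grip_force: 0.0
```

```bash
python3 -c "
from h import *
job((.454,.3405),.106)"
```

```text
170 [0.4533 0.3414] [99.6 60.5] 7.5
165 [0.4533 0.3413] [99.6 60.6] 7.51
160 [0.4533 0.3414] [99.6 60.6] 7.53
t 32.73 pos [0.4046 0.3327 0.2   ] yaw 7.63
(np.float64(0.4533), np.float64(0.3414), 0.005, 7.5) -> dpos cm [4.93, -0.22, 19.5] turn z 0.002 rows 4
t 32.73 pos [0.4533 0.3414 0.005 ] yaw 7.5
(0.6292, -0.0178, 0.15, 4.35) -> dpos cm [12.75, 37.91, -14.5] turn z 0.055 rows 7
(0.6292, -0.0178, 0.106, 4.35) -> dpos cm [12.75, 37.91, -10.1] turn z 0.055 rows 7
```

Emit:
play_rows(gripper=[-1,-1,-1,-1,-1,-1,1,1,1,1,1,1], delta_pos=[[4.9,-0.2,5],[4.9,-0.2,11],[4.9,-0.2,16],[4.9,-0.2,19],[4.9,-0.2,19.5],[4.9,-0.2,19.5],[4.9,-0.2,19.5],[4.9,-0.2,19.5],[4.9,-0.2,19.5],[4.9,-0.2,19.5],[4.9,-0.2,19.5],[4.9,-0.2,19.5]], turn=[[0,0,0],[0,0,0],[0,0,0],[0,0,0],[0,0,0],[0,0,0],[0,0,0],[0,0,0],[0,0,0],[0,0,0],[0,0,0],[0,0,0]])

```text
time: 34.22
position: [0.4523, 0.3423, 0.0057]
tool_rot: [0.998, 0.067, 0.0, -0.0]
ft_force: [-0.6, -1.5, 5.6]
grip_width: 0.0594
grip_force: 40.0
```

Emit:
play_rows(gripper=[1,1,1,1,1,1,1,1,1,1,1,1], delta_pos=[[0,0,-4],[0,0,-9],[0,0,-14.5],[1.6,4.7,-14.5],[3.2,9.4,-14.5],[4.8,14.1,-14.5],[6.4,18.8,-14.5],[8,23.5,-14.5],[9.6,28.2,-14.5],[11.2,33,-14.5],[12.7,37.9,-14.5],[12.7,37.9,-14.5]], turn=[[0,0,0],[0,0,0],[0,0,0],[0,0,0.055],[0,0,0.055],[0,0,0.055],[0,0,0.055],[0,0,0.055],[0,0,0.055],[0,0,0.055],[0,0,0.055],[0,0,0.055]])

```text
time: 35.72
position: [0.6305, -0.0203, 0.1493]
tool_rot: [0.999, 0.037, 0.001, 0.001]
ft_force: [0.3, 0.5, -2.7]
grip_width: 0.0594
grip_force: 40.0
```

Emit:
play_rows(gripper=[1,1,1,1], delta_pos=[[0,0,2],[0,0,4.3],[0,0,4.3],[0,0,4.3]], turn=[[0,0,0],[0,0,0],[0,0,0],[0,0,0]])

```text
time: 36.22
position: [0.6288, -0.0156, 0.1073]
tool_rot: [0.999, 0.04, -0.0, -0.0]
ft_force: [1.2, 0.2, -1.6]
grip_width: 0.0592
grip_force: 40.0
```

```bash
python3 -c "
from h import *
o=st()
plan((*D,.0955,DY))
plan((*D,.2,DY),(*back(*D,DY),.25,DY),start=(*D,.0955,DY))"
```

```text
{'time': 36.225, 'q': [-0.2024, 0.6742, 1.518, 0.0002, 0.9495, 1.2879], 'position': [0.6288, -0.0156, 0.1073], 'tool_rot': [0.9992, 0.0402, -0.0, -0.0001], 'ft_force': [1.1957, 0.2387, -1.6461], 'grip_width': 0.0592, 'grip_force': 39.9987}
t 36.23 pos [ 0.6288 -0.0156  0.1073] yaw 4.61
(0.6292, -0.0178, 0.0955, 4.35) -> dpos cm [0.03, 0.22, 1.18] turn z 0.004 rows 1
t 36.23 pos [ 0.6292 -0.0178  0.0955] yaw 4.35
(0.6292, -0.0178, 0.2, 4.35) -> dpos cm [0.0, 0.0, -10.45] turn z 0.0 rows 2
(np.float64(0.5394592609704201), np.float64(-0.024626401572192463), 0.25, 4.35) -> dpos cm [-9.0, 0.0, -15.45] turn z 0.0 rows 3
```

Emit:
play_rows(gripper=[1,1,1,1,-1,-1,-1], delta_pos=[[0,0.15,0.6],[0,0.15,1.1],[0,0.15,1.15],[0,0.15,1.15],[0,0.15,1.15],[0,0.15,1.15],[0,0.15,1.15]], turn=[[0,0,0],[0,0,0],[0,0,0],[0,0,0],[0,0,0],[0,0,0],[0,0,0]])

```text
time: 37.1
position: [0.6291, -0.0178, 0.0958]
tool_rot: [0.999, 0.04, 0.0, 0.0]
ft_force: [0.1, -0.1, -0.1]
grip_width: 0.0812
grip_force: 0.0
```

Emit:
play_rows(gripper=[-1,-1,-1,-1,-1,-1,-1,-1], delta_pos=[[0,0,-4],[0,0,-10],[-9,0,-15.5],[-9,0,-15.5],[-9,0,-15.5],[-9,0,-15.5],[-9,0,-15.5],[-9,0,-15.5]], turn=[[0,0,0],[0,0,0],[0,0,0],[0,0,0],[0,0,0],[0,0,0],[0,0,0],[0,0,0]])

```text
time: 38.1
position: [0.5397, -0.0249, 0.2496]
tool_rot: [0.999, 0.04, -0.001, -0.0]
ft_force: [-0.2, 0.7, 0.1]
grip_width: 0.087
grip_force: 0.0
```

Run:
```python
from h import *
c=cam('wrist');g=c['color'].mean(2)
rs=[]
for lo in range(80,250,5):
    m=cv2.morphologyEx((g>lo).astype(np.uint8),cv2.MORPH_OPEN,np.ones((3,3)));m[288:]=0
    u=proj(c,[[*D,.102]])[0]
    for k in cv2.findContours(m,1,1)[0]:
        if cv2.pointPolygonTest(k,tuple(map(float,u)),False)>0:
            r=rect(ray(c,k[:,0],.102));rs.append((abs(r[1]-[100,60.5]).sum(),lo,r))
rs.sort(key=lambda r:r[0]);print(rs[:2])
a=c['color'][20:250,200:450,::-1];a=cv2.resize(a,(625,575),interpolation=cv2.INTER_CUBIC)
cv2.imwrite('pics/crop5.png',a)
t=cam('top','top5.png')
im=t['color'].astype(int);v=im.mean(2)
# cover: bright right-hand region
m=(v>190).astype(np.uint8);m[:200]=0
for k in cv2.findContours(m,0,1)[0]:
    if cv2.contourArea(k)>400: print('cover?',k[:,0].mean(0),rect(ray(t,k[:,0],.094)))
st()
```

```text
[(np.float64(0.2611846923828125), 160, (array([ 0.63045624, -0.01768364]), array([99.86772156, 60.37109375]), 4.434128284454346)), (np.float64(0.3608436584472656), 165, (array([ 0.63046051, -0.01770356]), array([99.75801849, 60.38113785]), 4.545435428619385))]
cover? [ 22.23129252 442.15306122] (array([0.03408087, 0.92014014]), array([148.18634033,  93.12111664]), 0.07772395759820938)
cover? [525.30065359 300.82352941] (array([ 0.429173  , -0.39527902]), array([122.97808075,  84.64058685]), 5.901951789855957)
{'time': 38.2, 'q': [-0.2531, 0.3809, 1.6129, 0.0, 1.149, 1.2377], 'position': [0.5395, -0.0249, 0.2498], 'tool_rot': [0.9992, 0.04, -0.0006, -0.0002], 'ft_force': [0.0768, 0.1732, -0.7587], 'grip_width': 0.0873, 'grip_force': 0.0}
```

View pics/crop5.png

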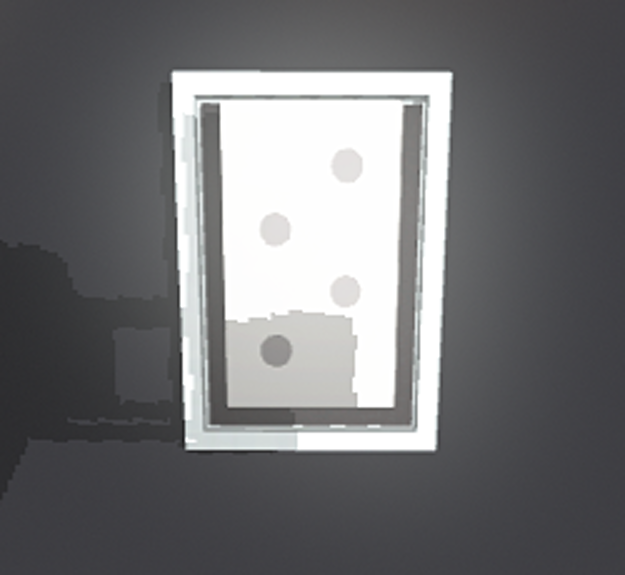

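View pics/top5.png

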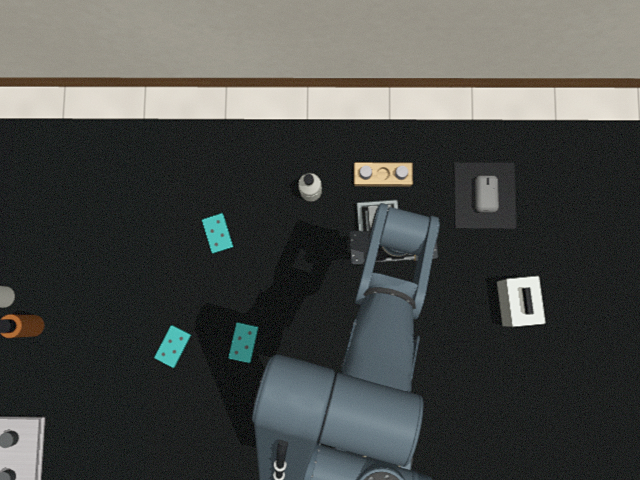

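The crop shows a flush pile at (0.6305, -0.0177), yaw 4.4°. In the top view no grey plates are left, and the cover has been knocked to about (525,301), i.e. (0.429, -0.395). I'll go and look at the cover.

```bash
python3 -c "
from h import *
plan((*back(.429,-.395,5.9,.03),.25,5.9))"
```

```text
t 38.2 pos [ 0.5395 -0.0249  0.2498] yaw 4.58
(np.float64(0.39915891548648474), np.float64(-0.39808377610361745), 0.25, 5.9) -> dpos cm [-16.97, 36.08, -0.02] turn z -0.023 rows 7
```

Emit:
play_rows(gripper=[-1,-1,-1,-1,-1,-1,-1,-1,-1,-1], delta_pos=[[-17,36,0],[-17,36,0],[-17,36,0],[-17,36,0],[-17,36,0],[-17,36,0],[-17,36,0],[-17,36,0],[-17,36,0],[-17,36,0]], turn=[[0,0,-0.023],[0,0,-0.023],[0,0,-0.023],[0,0,-0.023],[0,0,-0.023],[0,0,-0.023],[0,0,-0.023],[0,0,-0.023],[0,0,-0.023],[0,0,-0.023]])

```text
time: 39.45
position: [0.3992, -0.3954, 0.2505]
tool_rot: [0.999, 0.053, -0.0, -0.0]
ft_force: [0.8, 0.2, -0.4]
grip_width: 0.0871
grip_force: 0.0
```

Run:
```python
from h import *
cam('wrist');c=cam('wrist','w6.png');g=c['color'].mean(2)
best=None
for lo in range(100,250,10):
    m=(g>lo).astype(np.uint8);m[288:]=0
    for k in cv2.findContours(m,0,1)[0]:
        if cv2.contourArea(k)>4000:
            r=rect(ray(c,k[:,0],.094));e=abs(r[1]-[124,84]).sum()
            if best is None or e<best[0]: best=(e,lo,r,k)
print(best[:3])
h=np.zeros(g.shape,np.uint8);cv2.fillConvexPoly(h,cv2.convexHull(best[3]),1);h=cv2.erode(h,np.ones((7,7)))
m=((g<100)&(h>0)).astype(np.uint8);ks=cv2.findContours(m,0,1)[0];k=max(ks,key=cv2.contourArea)[:,0]
print('handle',k.min(0),k.max(0),rect(ray(c,k,.124)),rect(ray(c,k,.094)))
st()
```

```text
(np.float64(0.90570068359375), 230, (array([ 0.42875766, -0.39657922]), array([123.87406921,  84.7797699 ]), 5.966301441192627))Traceback (most recent call last):
  File "<stdin>", line 12, in <module>
ValueError: max() iterable argument is empty
```

View pics/w6.png

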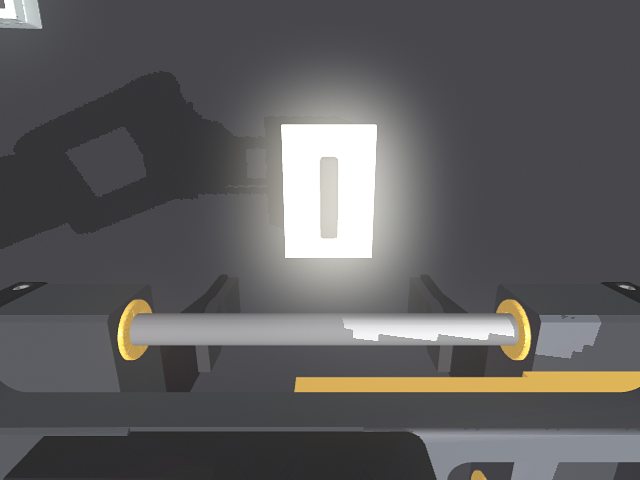

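The wrist view shows the cover upright with its handle at (329,197), centre (0.4288, -0.3966), yaw 6.0°.

```bash
python3 -c "
from h import *
P=(.4288,-.3966,.0985,5.97)
plan(P)
plan((P[0],P[1],.24,5.97),(.6291,-.0178,.24,4.4),(.6291,-.0178,.14,4.4),start=P)"
```

```text
t 39.55 pos [ 0.3992 -0.3959  0.2507] yaw 6.01
(0.4288, -0.3966, 0.0985, 5.97) -> dpos cm [2.94, 0.38, 15.22] turn z 0.001 rows 3
t 39.55 pos [ 0.4288 -0.3966  0.0985] yaw 5.97
(0.4288, -0.3966, 0.24, 5.97) -> dpos cm [0.0, 0.0, -14.15] turn z 0.0 rows 3
(0.6291, -0.0178, 0.24, 4.4) -> dpos cm [23.86, -35.59, -14.15] turn z 0.027 rows 8
(0.6291, -0.0178, 0.14, 4.4) -> dpos cm [23.86, -35.59, -4.15] turn z 0.027 rows 7
```

Emit:
play_rows(gripper=[-1,-1,-1,-1,-1,1,1,1,1,1,1,1], delta_pos=[[2.9,0.4,4],[2.9,0.4,9],[2.9,0.4,14],[2.9,0.4,15.2],[2.9,0.4,15.2],[2.9,0.4,15.2],[2.9,0.4,15.2],[2.9,0.4,15.2],[2.9,0.4,15.2],[2.9,0.4,15.2],[2.9,0.4,15.2],[2.9,0.4,15.2]], turn=[[0,0,0],[0,0,0],[0,0,0],[0,0,0],[0,0,0],[0,0,0],[0,0,0],[0,0,0],[0,0,0],[0,0,0],[0,0,0],[0,0,0]])

```text
time: 41.05
position: [0.4277, -0.3983, 0.0984]
tool_rot: [0.999, 0.051, -0.0, -0.0]
ft_force: [-0.1, -0.5, 0.5]
grip_width: 0.0247
grip_force: 0.0
```

Emit:
play_rows(gripper=[1,1,1,1,1,1,1,1,1,1,1,1], delta_pos=[[0,0,-4],[0,0,-9],[0,0,-14.2],[0,0,-14.2],[3,-4.5,-14.2],[6,-9,-14.2],[9,-13.5,-14.2],[12,-18,-14.2],[15,-22.5,-14.2],[18,-27,-14.2],[21,-31.5,-14.2],[23.9,-35.6,-14.2]], turn=[[0,0,0],[0,0,0],[0,0,0],[0,0,0],[0,0,0.027],[0,0,0.027],[0,0,0.027],[0,0,0.027],[0,0,0.027],[0,0,0.027],[0,0,0.027],[0,0,0.027]])

```text
time: 42.55
position: [0.6286, -0.0177, 0.2388]
tool_rot: [0.999, 0.038, -0.001, -0.0]
ft_force: [0.1, -0.4, 0.1]
grip_width: 0.0004
grip_force: 0.0
```

Emit:
play_rows(gripper=[1,1,1,1,1], delta_pos=[[0,0,0],[0,0,0],[0,0,0],[0,0,0],[0,0,0]], turn=[[0,0,0],[0,0,0],[0,0,0],[0,0,0],[0,0,0]])

```text
time: 43.18
position: [0.6287, -0.0206, 0.2407]
tool_rot: [0.999, 0.037, 0.0, 0.0]
ft_force: [-0.4, 1.1, 0.9]
grip_width: 0.0007
grip_force: 0.0
```

Run:
```python
from h import *
cam('wrist');c=cam('wrist','w7.png');o=st();g=c['color'].mean(2)
plan((.6291,-.0178,.133,4.4))
z=o['position'][2]-.0995+.094
for lo in(200,230,245):
    m=(g>lo).astype(np.uint8);m[288:]=0
    k=max(cv2.findContours(m,0,1)[0],key=cv2.contourArea)[:,0];print(lo,k.min(0),k.max(0),rect(ray(c,k,z)))
```

```text
{'time': 43.275, 'q': [-0.2095, 0.5144, 1.4017, 0.0, 1.2253, 1.2863], 'position': [0.6289, -0.0202, 0.2407], 'tool_rot': [0.9993, 0.0375, 0.0001, 0.0], 'ft_force': [-0.4852, -0.5155, 0.6104], 'grip_width': 0.0003, 'grip_force': 0.0}
t 43.27 pos [ 0.6289 -0.0202  0.2407] yaw 4.3
(0.6291, -0.0178, 0.133, 4.4) -> dpos cm [0.04, -0.24, 10.77] turn z -0.002 rows 2
200 [263  17] [430  97] (array([ 0.7405722 , -0.02139914]), array([72.30422974, 27.0805912 ]), 89.96336364746094)
230 [264  17] [428  74] (array([ 0.74492603, -0.02139484]), array([72.05386353, 18.1505928 ]), 89.95159912109375)
245 [76 43] [132 102] (array([0.72665613, 0.08447803]), array([27.16409111, 20.19320297]), 19.38853645324707)
```

View pics/w7.png

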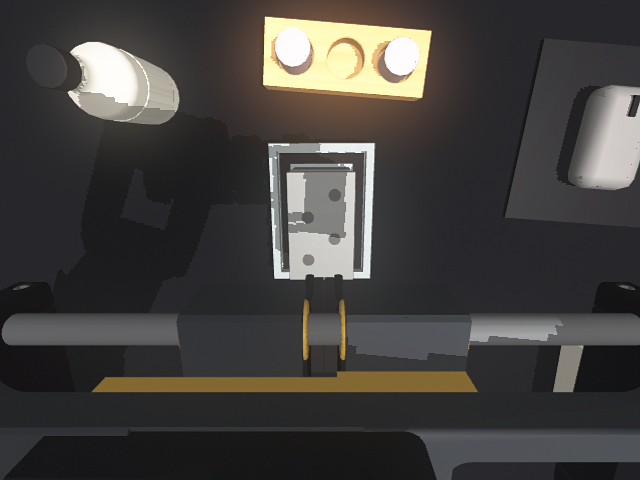

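The view shows the fingers shut and empty above the pile: I lifted before the grip had closed. I'll open, go back and look at the cover again.

Emit:
play_rows(gripper=[-1,-1,-1,-1,-1,-1,-1,-1,-1,-1,-1], delta_pos=[[0,0,-1],[-26.5,35.5,-1],[-26.5,35.5,-1],[-26.5,35.5,-1],[-26.5,35.5,-1],[-26.5,35.5,-1],[-26.5,35.5,-1],[-26.5,35.5,-1],[-26.5,35.5,-1],[-26.5,35.5,-1],[-26.5,35.5,-1]], turn=[[0,0,0],[0,0,-0.027],[0,0,-0.027],[0,0,-0.027],[0,0,-0.027],[0,0,-0.027],[0,0,-0.027],[0,0,-0.027],[0,0,-0.027],[0,0,-0.027],[0,0,-0.027]])

```text
time: 44.65
position: [0.3924, -0.3923, 0.2508]
tool_rot: [0.999, 0.052, 0.0, -0.0]
ft_force: [-0.1, -0.5, 0.6]
grip_width: 0.0864
grip_force: 0.0
```

```bash
cat > cov.py <<'E'
from h import *
cam('wrist');c=cam('wrist','w8.png');g=c['color'].mean(2)
best=None
for lo in range(100,252,10):
    m=(g>lo).astype(np.uint8);m[288:]=0
    for k in cv2.findContours(m,0,1)[0]:
        if cv2.contourArea(k)>4000:
            r=rect(ray(c,k[:,0],.094));e=abs(r[1]-[124,84]).sum()
            if best is None or e<best[0]: best=(e,lo,r,k)
print(best[:3])
r=best[2];P=(*r[0].round(4),.0985,round(r[2],2))
plan(P)
plan((.6291,-.0178,.24,4.4),start=P)
E
python3 cov.py
```

```text
(np.float64(1.099365234375), 250, (array([ 0.4284509 , -0.39659781]), array([123.52601624,  84.62538147]), 5.989236831665039))
t 44.75 pos [ 0.3925 -0.3923  0.2507] yaw 6.03
(np.float64(0.4285), np.float64(-0.3966), 0.0985, 5.99) -> dpos cm [3.53, 0.81, 15.22] turn z 0.001 rows 3
t 44.75 pos [ 0.4285 -0.3966  0.0985] yaw 5.99
(0.6291, -0.0178, 0.24, 4.4) -> dpos cm [23.9, -35.58, -14.15] turn z 0.028 rows 8
```

The cover is unmoved and the size check passes (123.5 x 84.6 mm). I'll grip with more closing time and check before lifting.

Emit:
play_rows(gripper=[-1,-1,-1,-1,0.3,1,1,1,1,1,1,1], delta_pos=[[3.5,0.8,5],[3.5,0.8,11],[3.5,0.8,15.2],[3.5,0.8,15.2],[3.5,0.8,15.2],[3.5,0.8,15.2],[3.5,0.8,15.2],[3.5,0.8,15.2],[3.5,0.8,15.2],[3.5,0.8,15.2],[3.5,0.8,15.2],[3.5,0.8,15.2]], turn=[[0,0,0],[0,0,0],[0,0,0],[0,0,0],[0,0,0],[0,0,0],[0,0,0],[0,0,0],[0,0,0],[0,0,0],[0,0,0],[0,0,0]])

```text
time: 46.25
position: [0.427, -0.3975, 0.0983]
tool_rot: [0.999, 0.051, -0.0, -0.001]
ft_force: [-0.3, -2.7, -4.7]
grip_width: 0.0155
grip_force: 39.9
```

Emit:
play_rows(gripper=[1,1,1,1], delta_pos=[[0,0,0],[0,0,0],[0,0,0],[0,0,0]], turn=[[0,0,0],[0,0,0],[0,0,0],[0,0,0]])

```text
time: 46.75
position: [0.4272, -0.3981, 0.0984]
tool_rot: [0.999, 0.051, -0.0, -0.0]
ft_force: [-0.8, -0.2, -3.1]
grip_width: 0.0159
grip_force: 39.9
```

```bash
python3 -c "
from h import *
o=st();p=o['position']
plan((p[0],p[1],.24,5.99),(.6291,-.0178,.24,4.4))"
```

```text
{'time': 46.75, 'q': [-0.9414, 0.6396, 1.6421, -0.0, 0.86, 0.5266], 'position': [0.4272, -0.3981, 0.0984], 'tool_rot': [0.9987, 0.0514, -0.0001, -0.0001], 'ft_force': [-0.7864, -0.2422, -3.115], 'grip_width': 0.0159, 'grip_force': 39.8882}
t 46.75 pos [ 0.4272 -0.3981  0.0984] yaw 5.89
(np.float64(0.4271851272607201), np.float64(-0.39808945477256685), 0.24, 5.99) -> dpos cm [-0.0, -0.0, -14.16] turn z -0.002 rows 3
(0.6291, -0.0178, 0.24, 4.4) -> dpos cm [23.99, -35.76, -14.15] turn z 0.026 rows 8
```

Emit:
play_rows(gripper=[1,1,1,1,1,1,1,1,1,1,1,1], delta_pos=[[0,0,-3],[0,0,-8],[0,0,-14.2],[0,0,-14.2],[3,-4.5,-14.2],[6,-9,-14.2],[9,-13.5,-14.2],[12,-18,-14.2],[15,-22.5,-14.2],[18,-27,-14.2],[21,-31.5,-14.2],[23.9,-35.8,-14.2]], turn=[[0,0,0],[0,0,0],[0,0,0],[0,0,0],[0,0,0.026],[0,0,0.026],[0,0,0.026],[0,0,0.026],[0,0,0.026],[0,0,0.026],[0,0,0.026],[0,0,0.026]])

```text
time: 48.25
position: [0.6277, -0.0156, 0.2386]
tool_rot: [0.999, 0.039, -0.002, -0.0]
ft_force: [0.6, -0.9, -3.2]
grip_width: 0.016
grip_force: 40.0
```

Emit:
play_rows(gripper=[1,1,1,1,1], delta_pos=[[0,0,0],[0,0,0],[0,0,0],[0,0,0],[0,0,0]], turn=[[0,0,0],[0,0,0],[0,0,0],[0,0,0],[0,0,0]])

```text
time: 48.88
position: [0.6281, -0.0184, 0.2407]
tool_rot: [0.999, 0.038, 0.0, 0.0]
ft_force: [-0.2, 0.2, -3.3]
grip_width: 0.016
grip_force: 40.0
```

Run:
```python
from h import *
cam('wrist');c=cam('wrist','w9.png');o=st();g=c['color'].mean(2)
plan((.6278,-.0178,.133,4.4))
z=o['position'][2]-.0984+.094
for lo in(200,230,250):
    m=(g>lo).astype(np.uint8);m[288:]=0
    k=max(cv2.findContours(m,0,1)[0],key=cv2.contourArea)[:,0];print(lo,k.min(0),k.max(0),rect(ray(c,k,z)))
```

```text
{'time': 48.975, 'q': [-0.2063, 0.5133, 1.4038, 0.0001, 1.2243, 1.2886], 'position': [0.6281, -0.018, 0.2407], 'tool_rot': [0.9993, 0.0379, 0.0001, -0.0], 'ft_force': [-0.7281, 1.1324, -2.9354], 'grip_width': 0.0153, 'grip_force': 39.971}
t 48.98 pos [ 0.6281 -0.018   0.2407] yaw 4.35
(0.6278, -0.0178, 0.133, 4.4) -> dpos cm [-0.03, -0.03, 10.77] turn z -0.001 rows 2
200 [254 169] [410 287] (array([ 0.66065906, -0.01986258]), array([75.30137634, 61.03076172]), -85.33153915405273)
230 [254 169] [410 208] (array([ 0.68170453, -0.01814398]), array([75.30137634, 18.79967117]), -85.33153963088989)
250 [254 170] [410 208] (array([ 0.68148309, -0.01811332]), array([75.17429352, 18.42236328]), -85.23308086395264)
```

View pics/w9.png

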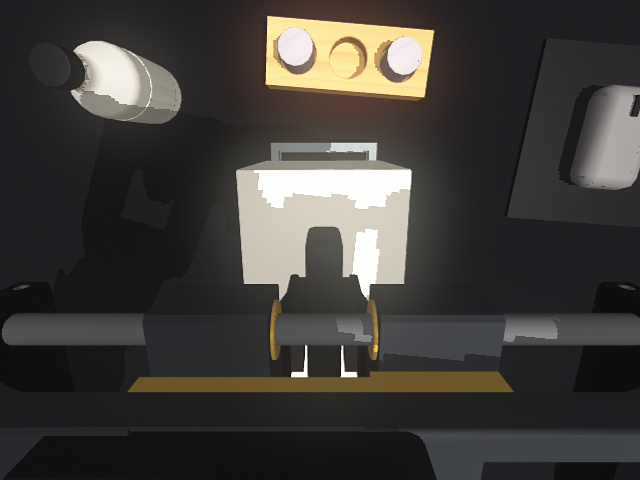

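The view shows the cover held straight over the pile, with its far edge at row 169 (about x = 0.69), so it is centred. Lowering.

Emit:
play_rows(gripper=[1,1,1,1,1,1,1,1], delta_pos=[[0,0,2],[0,0,4],[0,0,6],[0,0,8],[0,0,9.5],[0,0,10.6],[0,0,10.6],[0,0,10.6]], turn=[[0,0,0],[0,0,0],[0,0,0],[0,0,0],[0,0,0],[0,0,0],[0,0,0],[0,0,0]])

```text
time: 49.98
position: [0.6288, -0.0176, 0.1352]
tool_rot: [0.999, 0.038, 0.001, 0.0]
ft_force: [0.3, -1.0, -2.9]
grip_width: 0.0159
grip_force: 40.0
```

Emit:
play_rows(gripper=[1,1,1,1,1], delta_pos=[[0,0,0.3],[0,0,0.6],[0,0,0.6],[0,0,0.6],[0,0,0.6]], turn=[[0,0,0],[0,0,0],[0,0,0],[0,0,0],[0,0,0]])

```text
time: 50.6
position: [0.6283, -0.0175, 0.1286]
tool_rot: [0.999, 0.038, 0.0, 0.0]
ft_force: [0.6, 0.1, -2.4]
grip_width: 0.0159
grip_force: 40.0
```

Emit:
play_rows(gripper=[1,1,1,1,1,1], delta_pos=[[0,0,0.2],[0,0,0.4],[0,0,0.6],[0,0,0.8],[0,0,0.85],[0,0,0.85]], turn=[[0,0,0],[0,0,0],[0,0,0],[0,0,0],[0,0,0],[0,0,0]])

```text
time: 51.35
position: [0.6285, -0.0174, 0.1216]
tool_rot: [0.999, 0.039, 0.001, 0.0]
ft_force: [-2.9, 1.6, 5.2]
grip_width: 0.0155
grip_force: 40.0
```

Emit:
play_rows(gripper=[1,1,1,1], delta_pos=[[0,0,0.1],[0,0,0.2],[0,0,0.3],[0,0,0.3]], turn=[[0,0,0],[0,0,0],[0,0,0],[0,0,0]])

```text
time: 51.85
position: [0.6284, -0.0173, 0.1197]
tool_rot: [0.999, 0.039, 0.001, 0.0]
ft_force: [-4.2, 1.2, 10.9]
grip_width: 0.0156
grip_force: 40.0
```

Emit:
play_rows(gripper=[1,1,1,1], delta_pos=[[0,0,0.1],[0,0,0.2],[0,0,0.2],[0,0,0.2]], turn=[[0,0,0],[0,0,0],[0,0,0],[0,0,0]])

```text
time: 52.35
position: [0.6285, -0.0173, 0.1196]
tool_rot: [0.999, 0.039, 0.001, 0.0]
ft_force: [-6.9, 2.1, 21.2]
grip_width: 0.016
grip_force: 40.0
```

Hard stop reached: the force rose to 21 N with no further movement, after about 8.8 mm of travel. Next: relax, release and retreat.

Emit:
play_rows(gripper=[1,1,-1,-1,-1,-1,-1,-1,-1,-1,-1,-1], delta_pos=[[0,0,-0.2],[0,0,-0.3],[0,0,-0.3],[0,0,-0.3],[0,0,-0.3],[0,0,-0.3],[0,0,-0.3],[0,0,-3],[0,0,-8],[-4,0,-14],[-9,0,-16],[-9,0,-16]], turn=[[0,0,0],[0,0,0],[0,0,0],[0,0,0],[0,0,0],[0,0,0],[0,0,0],[0,0,0],[0,0,0],[0,0,0],[0,0,0],[0,0,0]])

```text
time: 53.85
position: [0.536, -0.0242, 0.2776]
tool_rot: [0.999, 0.038, 0.001, 0.0]
ft_force: [0.2, -0.5, 0.6]
grip_width: 0.0868
grip_force: 0.0
```

Emit:
play_rows(gripper=[-1,-1,-1,-1,-1], delta_pos=[[0,0,0],[0,0,0],[0,0,0],[0,0,0],[0,0,0]], turn=[[0,0,0],[0,0,0],[0,0,0],[0,0,0],[0,0,0]])

```text
time: 54.48
position: [0.5386, -0.0244, 0.2746]
tool_rot: [0.999, 0.038, -0.0, -0.0]
ft_force: [0.2, 0.5, 0.7]
grip_width: 0.0867
grip_force: 0.0
```

Run:
```python
from h import *
o=st();c=cam('wrist');s=cam('scene')
g=c['color'].mean(2)
best=[]
for z in(.116,.124):
  for lo in range(100,252,10):
    m=(g>lo).astype(np.uint8);m[288:]=0
    for k in cv2.findContours(m,0,1)[0]:
        if cv2.contourArea(k)>4000:
            r=rect(ray(c,k[:,0],z));best.append((abs(r[1]-[124,84]).sum(),z,lo,r))
best.sort(key=lambda b:b[0]);print(best[:4])
a=cv2.resize(s['color'][220:340,250:410,::-1],(480,360),interpolation=2)
b=cv2.resize(c['color'][40:290,220:430,::-1],(302,360),interpolation=2)
cv2.imwrite('pics/end.png',np.hstack([a,b]))
```

```text
{'time': 54.475, 'q': [-0.2526, 0.3516, 1.5835, -0.0, 1.2073, 1.2413], 'position': [0.5386, -0.0244, 0.2746], 'tool_rot': [0.9993, 0.0384, -0.0004, -0.0001], 'ft_force': [0.1564, 0.4593, 0.6791], 'grip_width': 0.0867, 'grip_force': 0.0}
[(np.float64(2.765777587890625), 0.124, 240, (array([ 0.62828564, -0.01810857]), array([121.45173645,  84.21751404]), 4.371175289154053)), (np.float64(2.7753753662109375), 0.124, 230, (array([ 0.62828809, -0.01809798]), array([121.48687744,  84.26225281]), 4.400060653686523)), (np.float64(2.8102035522460938), 0.124, 220, (array([ 0.62828699, -0.01808268]), array([121.48444366,  84.29464722]), 4.398392677307129)), (np.float64(2.9117202758789062), 0.116, 240, (array([ 0.62865979, -0.0181006 ]), array([124.54750061,  86.36421967]), 4.371201992034912))]
```

View pics/end.png

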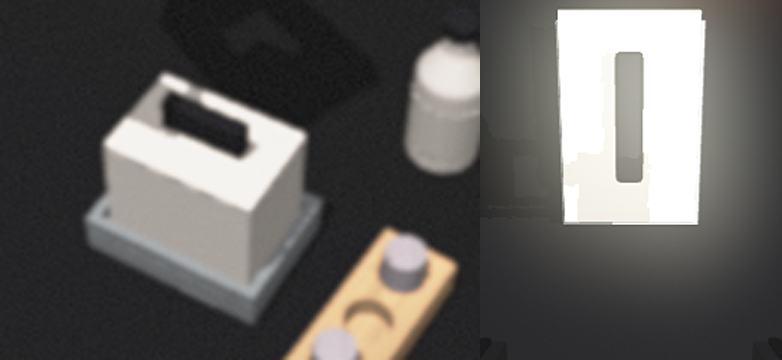

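The view shows the cover square in the base, centred at (0.628, -0.018) with yaw 4.4°, and seated low. The gripper is clear and the bottle and rack are untouched. Handing in.

```bash
python3 -c "
from rig import robot
print(robot.hand_in())"
```

```text
the job is handed in; nothing more can be done
None
```

I handed the job in at about 54 s: all five grey plates are stacked on the pedestal and the cover is back over them, pressed to the hard stop. The bottle and mouse were not touched, and the hand-in returned no verdict.

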